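# Lay out stripped printer parts on their outline mats

## Robot

A 7-joint arm with a two-finger parallel gripper is mounted at the origin on the work surface. World frame = base frame: x ahead of the robot, y to its left, z up, the work surface at z = 0. Lengths are in m, angles in rad, forces in N, time in s.
With the tool pointing down it reaches from about 0.425 to 1.025 m from the base axis. Payload 9.4 kg.
Tool frame: the origin (TCP) lies on the centre line of the jaws, within the pads' length; the fingertips stand 14 mm ahead of it and the grasp point (between the pads) lies 5 mm behind it; z points along the fingers, y is the line along which they close (so a half turn about z gives the same grasp; the last joint's range is limited). The gripper opens to 85 mm and grips with 20 to 120 N. Pads are 22 mm wide; open, the fingers measure 114 mm over their backs; the gripper's body (76 mm by 85 mm) begins 54 mm behind the grasp point. The pads swing forward as they close: fully open they stand 13 mm farther back than shut.
Start: joints at [-1.229, 0.599, -0.003, 1.599, 0.002, 0.943, -0.08], TCP at [0.295, 0.662, 0.245] pointing down, gripper open.
Joint ranges: [-2.57, 2.57], [-0.35, 1.97], [-1.29, 1.29], [0.11, 2.56], [-1.05, 4.19], [0.11, 1.86], [-2.63, 2.63]. Speed limits (rad/s): [2.22, 2.22, 3.01, 3.01, 3.14, 3.14, 3.14].

## Interface

Orientations are given as a rotation vector (axis times angle).
In Python, from cell import manip, viewer, order gives the robot as it stands.
- The arm moves only by the tool apply_moves, never from a script. Its arguments are lists of equal length, an entry for each row: "xyz": the shift along the tool's x, y, z in cm, a list of three; "twist": the turn, a rotation vector about the tool's x, y, z in degrees, a list of three; "jaw": the opening in per cent of the stroke, from 0 (shut) to 100 (fully open). In form: {"xyz": [[x, y, z], ...], "twist": [[rx, ry, rz], ...], "jaw": [jaw, ...]}. A call has 1 to 5 rows; each row is the pose to reach, as a shift and turn from the pose commanded when the call began, along the tool's axes at that moment; what a row does not reach only later rows make up. A row lasts 1/10 s, in which the tool goes at most 50 mm and 8.59 degrees, less where a joint would pass 70% of its speed; a pose out of reach is approached as far as the arm can. A call with a gripper value outside its range is refused whole. The fingers move at their own pace and stop on an object; "force" is the grip in N (left out, the last holds). Time passes only in rows, so rows that repeat a pose let the fingers close. It gives the time, the measured TCP pose, the force, the opening and the grip force at its end, in the units of the state.
- manip.sense(): the state, without advancing time (a new reading comes with each control period).
- viewer.read_camera(name): name is "scene" or "top" or "wrist"; returns a dict with "frame" (384x512x3 uint8, blue, green, red), "vertical_fov" (degrees; the focal length in pixels is half the picture's height over the tangent of half this angle, whatever the lens; pixels are square), "cx", "cy" (the principal point, pixels), "extrinsics" (4x4, takes a point from camera to world coordinates); the wrist camera has in their place "hand_eye" (4x4, takes a point from camera to tool coordinates, whose origin is the TCP and whose axes are the flange's). Camera axes: x right, y down, z forward; pixel columns grow to the right and rows downward; lengths in m; the calibration is good to about 2 mm. The wrist camera is an equidistant fisheye: a pixel r from the principal point sees the ray r / f radians off the axis. A picture is of the moment at which its call begins: read the wrist's pose just before it. There is no depth.
- order.close_job(): hands the job in; it is judged then, once.
The state is a dict: "clock": time; "joints": joint angles; "joint_vel": joint speeds; "tau": joint torques, N m; "position": TCP position; "tool_rot": TCP orientation; "ft_force": force on the tool from outside, world axes, zero at the start; "wrist_torque": the same for the moment, N m; "width": finger opening in m; "grip_force": force on a finger pad.
Only numpy, scipy, OpenCV 4.12 (cv2) and the standard library are available. Lean on these libraries where they do the work, as an engineer would, in place of code of your own. Each camera call takes 0.05 s, during which the arm holds its last target. There are 200 camera calls.

## Task

Lay out the parts stripped from the printer: set each of the two gears, the fan and the motor down gently, without dropping it, on the mat whose outline has its shape and size, flat or upright as it stands now, centred inside the outline, with the fan and the motor squared up to theirs (any quarter turn will do). Leave the power adapter and the roll of tape where they are.

Things in the scene. Friction and masses are not known exactly. Their poses are not given: they have to be found in the camera images.
- large_gear: the larger of two white plastic spur gears, lying flat on the bench: toothed disc 58 mm across and 20 mm thick, with a hub 20 mm across on top up to 26 mm. Grip it across the toothed rim. Origin: centre of the underside, z up the gear's axis. About 70 g; loose.
- small_gear: the smaller of two white plastic spur gears, lying flat on the bench: toothed disc 34 mm across and 26 mm thick, with a hub 14 mm across on top up to 32 mm. Grip it across the toothed rim. Origin: centre of the underside, z up the gear's axis. About 30 g; loose.
- fan: black square cooling fan lying flat, 60 x 60 mm and 25 mm high, round opening 48 mm across with a grey hub and blades. Origin: centre of the underside; x and y are square to its sides, z up. About 90 g; loose.
- motor: square stepper motor standing with its shaft up: body 42 x 42 mm and 40 mm high, aluminium ends and dark middle; on top a boss 22 mm across up to 42 mm and a shaft 5 mm across up to 58 mm. Origin: centre of the underside; x and y are square to its sides, z up. About 280 g; loose.
- mat_large_circle: fixed grey square mat, 88 x 88 mm and 4 mm thick, with a white circle, 62 mm across inside the line (line 3 mm wide). Origin: centre of the mat's underside; its top is at z = 4 mm in its frame. x and y run parallel to the mat's sides, z up. It lies flat on the bench at a new place and yaw each time. Place for the larger gear.
- mat_small_circle: fixed grey square mat, 88 x 88 mm and 4 mm thick, with a white circle, 38 mm across inside the line (line 3 mm wide). Origin: centre of the mat's underside; its top is at z = 4 mm in its frame. x and y run parallel to the mat's sides, z up. It lies flat on the bench at a new place and yaw each time. Place for the smaller gear.
- mat_large_square: fixed grey square mat, 88 x 88 mm and 4 mm thick, with a white square outline, 64 mm wide inside the line (line 3 mm wide). Origin: centre of the mat's underside; its top is at z = 4 mm in its frame. x and y run parallel to the mat's sides and to the outline's, z up. It lies flat on the bench at a new place and yaw each time. Place for the fan.
- mat_small_square: fixed grey square mat, 88 x 88 mm and 4 mm thick, with a white square outline, 46 mm wide inside the line (line 3 mm wide). Origin: centre of the mat's underside; its top is at z = 4 mm in its frame. x and y run parallel to the mat's sides and to the outline's, z up. It lies flat on the bench at a new place and yaw each time. Place for the motor.
- adapter: black power adapter lying on the bench beyond the work, to be left alone: 48 x 110 x 31 mm, long side along its y. Origin: centre of the underside.
- tape_roll: orange roll of tape lying flat on the bench at the robot's left, to be left alone: 100 mm across, 45 mm high, hole 76 mm. Origin: centre of the underside.
Not all that is in view belongs to the job. What is shaped like the large_gear but blue or green is not meant.

How it is judged:
By the outcome, as a careful person would: the job done as asked, in the order asked, and still so for the second after the job is handed in, with the robot touching nothing.
It also fails if it takes over 112 s, if anything falls off the work surface, if the arm or the gripper's body presses on something with over 40 N, if the wrist force passes 120 N, or if a joint passes its speed limit or range.

## Working session

There is one attempt and no reset: what is moved stays moved. The work goes in short steps, Python scripts to look and compute and a tool call to move; the robot and the scene stay as the last step left them, time stands still between calls to the robot, and variables do not carry over. Pictures are saved under pics/ and viewed, at most 14 in all, crops included, and the job is handed in when it is done.

Besides the shell and the picture viewer there is one more tool, called after "Request:" as name(argument=value, ...) on one line, values as JSON. apply_moves: Moves the arm, as the interface text tells. Its arguments: {"type":"object","properties":{"xyz":{"type":"array","items":{"type":"array","items":{"type":"number"}}},"twist":{"type":"array","items":{"type":"array","items":{"type":"number"}}},"jaw":{"type":"array","items":{"type":"number"}},"force":{"type":"number"}},"required":["xyz","twist","jaw"]}

```bash
mkdir -p pics; ls; python3 - <<'E'
from cell import manip, viewer
import cv2, numpy as np, pickle
s=manip.sense(); print(s)
d={}
for n in ("scene","top","wrist"):
    c=viewer.read_camera(n); d[n]=c; print(n,c["vertical_fov"],c["cx"],c["cy"],np.round(c.get("extrinsics",c.get("hand_eye")),4).tolist())
    cv2.imwrite(f"pics/{n}0.png",c["frame"])
pickle.dump((s,d),open("shot0.pkl","wb"))
E
```

```text
pics
{'clock': 0.0, 'joints': array([-1.22867313,  0.60013129, -0.00258431,  1.60012274,  0.00179082,
        0.94285707, -0.07977773]), 'joint_vel': array([ 9.44285707e-04,  1.79666282e-03, -6.44698887e-05,  6.75077814e-04,
       -9.69663274e-04,  1.00550616e-04, -8.18323480e-04]), 'tau': array([ 4.58909853e-04, -7.76456738e+01,  1.56557735e+00, -2.58001596e+01,
        1.23494404e-02,  9.35362856e-03, -2.27041596e-06]), 'position': array([0.29465729, 0.66194589, 0.24441441]), 'tool_rot': array([-6.52876813e-01, -3.07279120e+00,  2.35899226e-03]), 'ft_force': array([ 0.46523817, -0.14473711, -0.41227005]), 'wrist_torque': array([-0.0191292 , -0.02599489,  0.0054365 ]), 'grip_force': 0.0, 'width': 0.08535930759514412}
scene 45.078980291104166 253.8381000851996 188.58695177206008 [[0.6323, 0.5499, -0.5457, 1.1676], [0.7745, -0.4646, 0.4293, -0.3998], [-0.0175, -0.6941, -0.7196, 0.8425], [0.0, 0.0, 0.0, 1.0]]
top 48.701673817333116 249.36742827998793 188.9741341378778 [[-0.0228, -0.9825, 0.1849, 0.3301], [-0.9996, 0.0198, -0.0183, 0.0897], [0.0143, -0.1852, -0.9826, 1.3415], [0.0, 0.0, 0.0, 1.0]]
wrist 65.70646984690485 254.2224860369539 194.46744056981615 [[0.0001, -0.9517, -0.307, 0.0783], [1.0, -0.0001, 0.0006, -0.0009], [-0.0006, -0.307, 0.9517, -0.1268], [0.0, 0.0, 0.0, 1.0]]
```

View pics/top0.png

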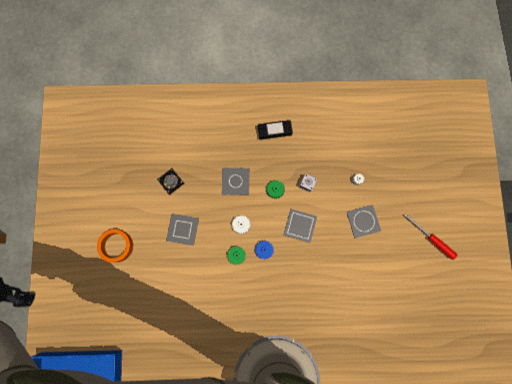

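View pics/scene0.png

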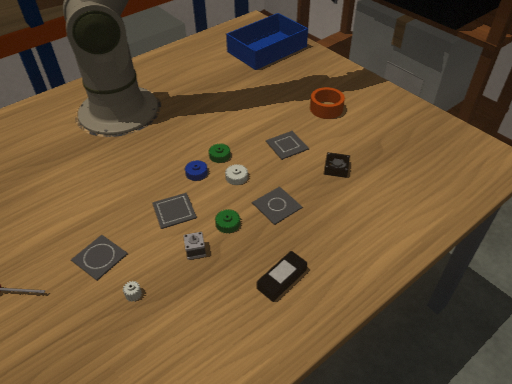

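The top view shows the fan (171,181), motor (307,182), small gear (358,179) and large white gear (241,224). The mats are small circle (235,181), small square (183,229), large square (300,225) and large circle (364,221). The green gears (276,189), (236,255) and blue gear (264,249) are decoys. Of the gear-shaped discs only the one at (241,224) is white and large, so it is the one meant.

```bash
cat > h.py <<'E'
import numpy as np, cv2, pickle
from scipy.spatial.transform import Rotation as R
def pose(s):
    T=np.eye(4); T[:3,:3]=R.from_rotvec(s["tool_rot"]).as_matrix(); T[:3,3]=s["position"]; return T
def rays(c,px,s=None):
    px=np.atleast_2d(np.asarray(px,float)); f=c["frame"].shape[0]/2/np.tan(np.radians(c["vertical_fov"]/2))
    d=(px-[c["cx"],c["cy"]])/f
    if "hand_eye" in c:
        th=np.linalg.norm(d,axis=1,keepdims=True)+1e-9
        v=np.hstack([d/th*np.sin(th),np.cos(th)]); T=pose(s)@c["hand_eye"]
    else: v=np.hstack([d,np.ones((len(d),1))]); T=c["extrinsics"]
    return T[:3,3],v@T[:3,:3].T
def plane(c,px,z,s=None):
    o,v=rays(c,px,s); return (o+v*((z-o[2])/v[:,2])[:,None])[:,:2]
def proj(c,P,s=None):
    f=c["frame"].shape[0]/2/np.tan(np.radians(c["vertical_fov"]/2))
    T=pose(s)@c["hand_eye"] if "hand_eye" in c else c["extrinsics"]
    q=np.linalg.inv(T)@np.append(P,1); q=q[:3]
    if "hand_eye" in c:
        r=np.hypot(q[0],q[1]); return q[:2]/r*np.arctan2(r,q[2])*f+[c["cx"],c["cy"]]
    return q[:2]/q[2]*f+[c["cx"],c["cy"]]
def blobs(mask,amin=40):
    cs,_=cv2.findContours(mask.astype(np.uint8),cv2.RETR_EXTERNAL,cv2.CHAIN_APPROX_NONE)
    return [k[:,0,:] for k in cs if cv2.contourArea(k)>amin]
def rect(P):
    (c,wh,a)=cv2.minAreaRect((np.asarray(P)*1000).astype(np.float32)); return np.array(c)/1000,np.round(wh,1),(a+45)%90-45
E
python3 - <<'E'
from h import *
s,d=pickle.load(open("shot0.pkl","rb")); print(np.round(pose(s),3).tolist())
for n in("top","scene"):
    c=d[n]; hsv=cv2.cvtColor(c["frame"],cv2.COLOR_BGR2HSV)
    print(n)
    for k in blobs(hsv[...,1]<75):
        x,y,w,h=cv2.boundingRect(k)
        if w>90: continue
        P=plane(c,k,0.004); ce,wh,a=rect(P); print((x+w/2,y+h/2),np.round(ce,4),wh,round(a,1))
E
```

```text
[[-0.914, 0.407, -0.001, 0.295], [0.407, 0.914, -0.001, 0.662], [-0.0, -0.002, -1.0, 0.244], [0.0, 0.0, 0.0, 1.0]]
top
(241.0, 224.5) [0.4699 0.0953] [53.8 57. ] -1.2
(417.5, 225.5) [ 0.4548 -0.4648] [99.9  7.2] -43.6
(182.5, 229.5) [0.4578 0.2794] [87.5 85.2] -11.2
(300.5, 225.5) [ 0.4611 -0.0924] [87.7 86.8] -17.4
(364.0, 221.5) [ 0.4715 -0.2948] [86.7 88. ] 13.3
(358.0, 179.5) [ 0.6076 -0.2858] [36.4 33.1] -1.1
(308.0, 183.0) [ 0.5993 -0.1237] [45.6 50.1] -25.0
(170.5, 181.5) [0.6129 0.3187] [60.1 56.8] 37.2
(235.5, 181.5) [0.609  0.1105] [84.1 85.5] -1.2
(275.0, 129.5) [ 0.7812 -0.0213] [ 48.3 108.9] 7.0
scene
(22.5, 290.5) [ 0.4461 -0.4592] [96.3  5.8] -43.5
(132.5, 291.0) [ 0.5962 -0.2808] [33.  49.9] -6.9
(282.5, 271.5) [ 0.7613 -0.0088] [38.4 55.6] 6.9
(99.5, 257.5) [ 0.4709 -0.2947] [88.6 87.1] 13.6
(194.5, 242.0) [ 0.5743 -0.1104] [43.8 54.8] -25.8
(174.5, 210.5) [ 0.4616 -0.0925] [85.4 88.4] -17.5
(277.5, 205.5) [0.6087 0.1092] [87.3 88.7] -2.5
(236.5, 175.0) [0.4617 0.0974] [57.5 71.2] -38.6
(338.5, 163.0) [0.6013 0.3318] [41.4 35.1] -40.3
(288.0, 145.0) [0.4582 0.2778] [86.3 88.2] -11.5
(505.0, 120.0) [0.7809 0.8396] [ 34.1 186.9] 29.8
(120.0, 109.5) [0.0053 0.0027] [242.4 260.3] -24.9
(18.5, 80.5) [-0.3889 -0.1959] [111.1 315.1] -9.6
(41.5, 69.0) [-0.3885 -0.0925] [ 18.4 305.6] -11.4
(497.0, 72.0) [0.6328 1.0734] [ 53.9 395.3] 21.0
(481.0, 7.0) [0.3361 1.4254] [ 62.  117.1] 25.3
(447.0, 14.5) [0.2806 1.2762] [244.9 238.8] -41.5
(400.0, 5.5) [0.116 1.202] [108.   90.6] -41.5
(325.5, 19.5) [-0.005   0.8975] [134.8 327.5] 42.9
(273.0, 11.0) [-0.1901  0.7845] [202.9 185.4] -41.5
(220.5, 14.0) [-0.3141  0.6196] [124.3 239.7] -32.7
```

View pics/wrist0.png

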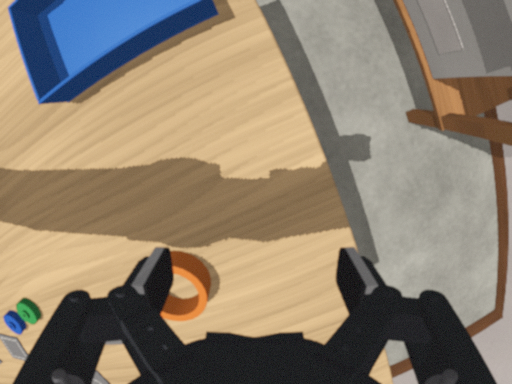

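The wrist view shows the tape (185,285) between the fingertips (155,260) and (345,260), with the blue bin out of the way. The mats measured in both fixed views agree within 2 mm and come out at about 88 mm. I'll refine the parts now.

```bash
python3 - <<'E'
from h import *
s,d=pickle.load(open("shot0.pkl","rb"))
for n,ctr in(("top",(171,181)),("scene",(338,164))):
    c=d[n]; g=c["frame"].max(2)
    m=np.zeros(g.shape,bool); x,y=ctr; m[y-22:y+22,x-22:x+22]=True
    k=np.vstack(blobs((g<75)&m,100)); 
    for z in(0.025,0.0125): print(n,rect(plane(c,k,z)))
c=d["top"];hsv=cv2.cvtColor(c["frame"],cv2.COLOR_BGR2HSV)
for nm,ctr,z in(("LG",(241,224),.02),("SG",(358,179),.026),("motor",(307,182),.04)):
    x,y=ctr;m=np.zeros(hsv.shape[:2],bool);m[y-20:y+20,x-20:x+20]=True
    k=np.vstack(blobs((hsv[...,1]<75)&m)); print(nm,rect(plane(c,k,z)),cv2.minEnclosingCircle((plane(c,k,z)*1000).astype(np.float32)))
T=pose(s);w=d["wrist"]
for h in(.25,.15,.1,.05): print(h,[proj(w,T[:3,3]+T[:3,:3]@[dx,0,h],s).round(0).tolist() for dx in(0,.03,.1)])
E
```

```text
top (array([0.60820245, 0.31476245]), array([62.4, 57.3]), 38.13233947753906)
top (array([0.61084332, 0.31689984]), array([63. , 57.8]), 38.13236999511719)
scene (array([0.62040564, 0.3074425 ]), array([64.8, 85.8]), 38.3265380859375)
scene (array([0.61203845, 0.31825787]), array([65.8, 87.1]), 38.32645034790039)
LG (array([0.46820038, 0.09528029]), array([53.1, 56.3]), -1.2406082153320312) ((467.46575927734375, 95.08319854736328), 29.44805145263672)
SG (array([ 0.60299323, -0.27959943]), array([35.8, 32.5]), -1.1442642211914062) ((604.4015502929688, -279.2838439941406), 19.26258659362793)
motor (array([ 0.59201215, -0.11793253]), array([44.4, 48.8]), -25.048492431640625) ((591.98974609375, -117.4775390625), 30.722246170043945)
0.25 [[255.0, 163.0], [255.0, 140.0], [255.0, 85.0]]
0.15 [[255.0, 184.0], [255.0, 153.0], [255.0, 78.0]]
0.1 [[255.0, 201.0], [255.0, 164.0], [255.0, 73.0]]
0.05 [[255.0, 226.0], [256.0, 181.0], [256.0, 65.0]]
```

```bash
cat > go.py <<'E'
import sys
from h import *
from cell import manip
# x y z(m) angle of the tool y axis (deg, world)
x,y,z,a=map(float,sys.argv[1:5])
s=manip.sense(); T=pose(s); cur=np.degrees(np.arctan2(T[1,1],T[0,1]))
a=cur+(a-cur+90)%180-90; b=np.radians(a)
G=np.array([[-np.sin(b),np.cos(b),0],[np.cos(b),np.sin(b),0],[0,0,-1]]).T
Rt=T[:3,:3]
print("xyz cm",np.round(Rt.T@(np.array([x,y,z])-T[:3,3])*100,2),"twist",np.round(np.degrees(R.from_matrix(Rt.T@G).as_rotvec()),1),"cur y",round(cur,1),"j7",round(s["joints"][6],2),"t",round(s["clock"],2),"w",round(s["width"],4),"g",round(s["grip_force"],1),"F",s["ft_force"].round(1))
E
python3 go.py .609 .315 .16 38
```

```text
xyz cm [-42.83 -18.92   8.49] twist [-0.1  0.  28. ] cur y 66.0 j7 -0.08 t 0.15 w 0.0854 g 0.0 F [-0.1  0.1  0.1]
```

Request:
apply_moves(xyz=[[-4.3, -1.9, 0.8], [-8.6, -3.8, 1.7], [-12.9, -5.7, 2.5], [-17.2, -7.6, 3.4], [-21.4, -9.5, 4.2]], twist=[[0, 0, 3], [0, 0, 6], [0, 0, 9], [0, 0, 12], [0, 0, 14]], jaw=[100, 100, 100, 100, 100], force=40)

```text
clock: 0.65
position: [0.4527, 0.4869, 0.2028]
tool_rot: [1.025, 2.969, -0.001]
ft_force: [-0.1, 0.8, 0.6]
width: 0.0854
grip_force: 0.0
```

```bash
python3 go.py .609 .315 .16 38
```

```text
xyz cm [-22.9   -3.88   4.28] twist [-0.   0.  13.9] cur y 51.9 j7 0.04 t 0.65 w 0.0854 g 0.0 F [-0.1  0.8  0.6]
```

Request:
apply_moves(xyz=[[-4.6, -0.8, 0.9], [-9.2, -1.6, 1.8], [-13.8, -2.4, 2.7], [-18.4, -3.1, 3.5], [-22.9, -3.9, 4.3]], twist=[[0, 0, 3], [0, 0, 6], [0, 0, 9], [0, 0, 12], [0, 0, 13.9]], jaw=[100, 100, 100, 100, 100])

```text
clock: 1.15
position: [0.6093, 0.3153, 0.1598]
tool_rot: [-1.377, -2.824, 0.0]
ft_force: [1.0, 0.3, -0.4]
width: 0.085
grip_force: 0.0
```

```bash
cat > look.py <<'E'
import sys
from h import *
from cell import manip, viewer
n=sys.argv[1]
viewer.read_camera("wrist")           # lets the arm settle 0.05 s
s=manip.sense(); c=viewer.read_camera("wrist")
pickle.dump((s,c),open(n+".pkl","wb")); cv2.imwrite(f"pics/{n}.png",c["frame"])
T=pose(s); print(s["position"].round(4),"z-axis",T[:3,2].round(4),"speed",abs(s["joint_vel"]).max().round(3))
E
python3 look.py w1
```

```text
[0.6149 0.3061 0.1587] z-axis [ 0.0027 -0.0058 -1.    ] speed 0.066
```

View pics/w1.png

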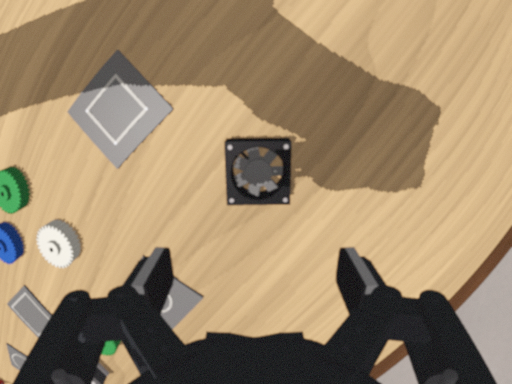

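The fan is at (258,171), nearly square to the jaws, with screws at its four corners. The mat at (118,108) is the small square.

```bash
python3 - <<'E'
from h import *
s,c=pickle.load(open("w1.pkl","rb"))
g=c["frame"].max(2); m=np.zeros(g.shape,bool); m[125:215,215:297]=True
k=max(blobs((g<65)&m,500),key=len); print(cv2.boundingRect(k))
print(rect(plane(c,k,.025,s)))
hsv=cv2.cvtColor(c["frame"],cv2.COLOR_BGR2HSV); m[:]=False; m[40:175,55:185]=1
k=max(blobs((hsv[...,1]<60)&m,500),key=len); print("SS",rect(plane(c,k,.004,s)))
E
python3 go.py .609 .315 .16 38
```

```text
(226, 138, 65, 66)
(array([0.6082688 , 0.31983792]), array([57.2, 60.5]), 38.20652770996094)
SS (array([0.45729221, 0.28166077]), array([88.1, 88. ]), -11.139083862304688)
xyz cm [ 0.74  0.09 -0.1 ] twist [-0.1  0.3 -0.5] cur y 37.5 j7 0.19 t 1.25 w 0.0851 g 0.0 F [-0.9 -0.5 -0.1]
```

```bash
python3 go.py .609 .317 .09 38.2
```

```text
xyz cm [0.93 0.22 6.9 ] twist [-0.1  0.3 -0.7] cur y 37.5 j7 0.19 t 1.25 w 0.0851 g 0.0 F [-0.9 -0.5 -0.1]
```

Request:
apply_moves(xyz=[[0.0, 0.0, 2.5], [0.1, 0.1, 5], [0.2, 0.1, 7], [0.2, 0.1, 7], [0.2, 0.1, 7]], twist=[[0, 0, 0], [0, 0, 0], [0, 0, 0], [0, 0, 0], [0, 0, 0]], jaw=[100, 100, 100, 100, 100])

```text
clock: 1.75
position: [0.6076, 0.3191, 0.0903]
tool_rot: [-1.374, -2.825, 0.001]
ft_force: [-0.1, -0.3, 0.1]
width: 0.0853
grip_force: 0.0
```

```bash
python3 look.py w2; python3 - <<'E'
from h import *
s,c=pickle.load(open("w2.pkl","rb"))
g=c["frame"].max(2); m=np.zeros(g.shape,bool); m[110:270,190:320]=True
k=max(blobs((g<65)&m,500),key=len); print(cv2.boundingRect(k))
print(rect(plane(c,k,.025,s)))
E
python3 go.py .609 .317 .019 38.2
```

```text
[0.6081 0.3193 0.0911] z-axis [ 7.e-04  3.e-04 -1.e+00] speed 0.015
(213, 170, 85, 84)
(array([0.60714606, 0.3206532 ]), array([57.6, 62.6]), 38.120792388916016)
xyz cm [-0.22 -0.1   7.25] twist [ 0.1  0.  -0.1] cur y 38.1 j7 0.19 t 1.85 w 0.0852 g 0.0 F [-0.6  0.3  0.2]
```

Request:
apply_moves(xyz=[[0, 0, 2.5], [0, 0, 5], [0, 0, 6.8], [0, 0, 7.4], [0, 0, 7.4]], twist=[[0, 0, 0], [0, 0, 0], [0, 0, 0], [0, 0, 0], [0, 0, 0]], jaw=[100, 100, 100, 100, 100])

```text
clock: 2.35
position: [0.6076, 0.3189, 0.016]
tool_rot: [-1.375, -2.825, 0.001]
ft_force: [0.3, -0.2, 0.1]
width: 0.0847
grip_force: 0.0
```

Request:
apply_moves(xyz=[[0, 0, 0], [0, 0, 0], [0, 0, 0], [0, 0, 0], [0, 0, 0]], twist=[[0, 0, 0], [0, 0, 0], [0, 0, 0], [0, 0, 0], [0, 0, 0]], jaw=[50, 50, 50, 50, 50])

```text
clock: 2.85
position: [0.6082, 0.3196, 0.0181]
tool_rot: [1.374, 2.824, 0.003]
ft_force: [-1.1, -0.0, 7.6]
width: 0.0598
grip_force: 51.6
```

Request:
apply_moves(xyz=[[0, 0, -2], [0, 0, -5], [0, 0, -9], [0, 0, -12], [0, 0, -12]], twist=[[0, 0, 0], [0, 0, 0], [0, 0, 0], [0, 0, 0], [0, 0, 0]], jaw=[50, 50, 50, 50, 50])

```text
clock: 3.35
position: [0.6101, 0.3201, 0.142]
tool_rot: [1.373, 2.82, 0.011]
ft_force: [0.9, 0.7, -0.7]
width: 0.0596
grip_force: 53.3
```

```bash
python3 go.py .461 -.0925 .13 72.6
```

```text
xyz cm [-23.27 -37.2    0.91] twist [  0.4   0.2 -34.5] cur y 38.1 j7 0.19 t 3.35 w 0.0596 g 53.3 F [ 0.9  0.7 -0.7]
```

Request:
apply_moves(xyz=[[-1.5, -2.5, 0], [-4, -6.4, 0], [-6.5, -10.4, 0.2], [-9, -14.4, 0.3], [-11.5, -18.4, 0.4]], twist=[[0, 0, -3], [0, 0, -6], [0, 0, -10], [0, 0, -14], [0, 0, -18]], jaw=[50, 50, 50, 50, 50])

```text
clock: 3.85
position: [0.5329, 0.1135, 0.1323]
tool_rot: [0.911, 3.006, 0.0]
ft_force: [0.3, -0.6, -1.3]
width: 0.0599
grip_force: 53.3
```

```bash
python3 go.py .461 -.0925 .13 72.6
```

```text
xyz cm [ -5.44 -21.13   0.23] twist [  0.    0.  -16.3] cur y 56.3 j7 0.64 t 3.85 w 0.0599 g 53.3 F [ 0.3 -0.6 -1.3]
```

Request:
apply_moves(xyz=[[-1.3, -5.0, 0], [-2.5, -9.8, 0.1], [-3.8, -14.5, 0.1], [-4.7, -18.4, 0.2], [-5.4, -21.1, 0.2]], twist=[[0, 0, -4], [0, 0, -8], [0, 0, -12], [0, 0, -15], [0, 0, -16.3]], jaw=[50, 50, 50, 50, 50])

```text
clock: 4.35
position: [0.4593, -0.0931, 0.1303]
tool_rot: [-0.482, -3.104, 0.001]
ft_force: [0.8, -0.0, -1.4]
width: 0.0592
grip_force: 53.3
```

Request:
apply_moves(xyz=[[0, 0, 0], [0, 0, 0], [0, 0, 0]], twist=[[0, 0, 0], [0, 0, 0], [0, 0, 0]], jaw=[50, 50, 50])

```text
clock: 4.65
position: [0.4617, -0.0893, 0.1304]
tool_rot: [0.479, 3.104, 0.001]
ft_force: [0.3, 0.4, 0.0]
width: 0.0593
grip_force: 53.3
```

```bash
python3 look.py w3;  python3 go.py .461 -.0925 .02 72.6
```

```text
[ 0.4617 -0.089   0.1303] z-axis [ 7.e-04  4.e-04 -1.e+00] speed 0.007
xyz cm [-0.04 -0.36 11.03] twist [ 0.   0.  -0.1] cur y 72.5 j7 1.15 t 4.75 w 0.0595 g 53.3 F [0.2 1.2 0.2]
```

View pics/w3.png

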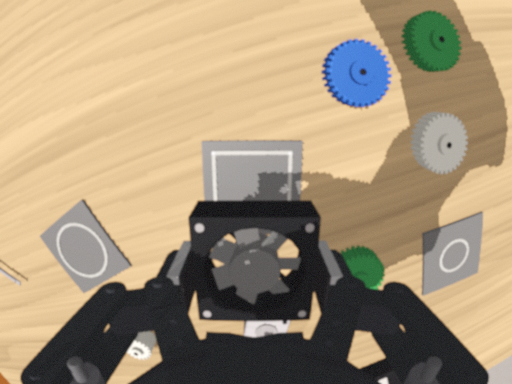

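The fan is held level with screws at (199,228), (310,228), (207,314), (303,314). The large-square mat's far edge runs from (203,141) to (302,141).

```bash
cat > mat.py <<'E'
from h import *
def mat(c,s,win,sat=60):
    """visible far part of a mat -> centre (far edge midpoint less 44 mm), width seen, yaw"""
    hsv=cv2.cvtColor(c["frame"],cv2.COLOR_BGR2HSV); m=np.zeros(hsv.shape[:2],bool); x0,x1,y0,y1=win; m[y0:y1,x0:x1]=1
    k=max(blobs((hsv[...,1]<sat)&(hsv[...,2]>70)&m,300),key=len); P=plane(c,k,.004,s)
    T=pose(s); Q=(P-T[:2,3])@T[:2,:2]      # tool x,y
    ce,wh,a=rect(Q); a=np.radians(a); u=np.array([np.cos(a),np.sin(a)]); v=np.array([-u[1],u[0]])
    far=np.percentile(Q@u,99.5); mid=(np.percentile(Q@v,.5)+np.percentile(Q@v,99.5))/2
    q=u*(far-.044)+v*mid
    print("mat in tool mm",(q*1000).round(1),"yaw",np.degrees(a).round(1),"seen",wh,"world",(T[:2,3]+T[:2,:2]@q).round(4))
E
python3 - <<'E'
from mat import *
s,c=pickle.load(open("w3.pkl","rb"))
mat(c,s,(190,320,120,200))
T=pose(s); P=plane(c,[(199,228),(310,228),(207,314),(303,314)],s["position"][2]+.007,s)
print(((P-T[:2,3])@T[:2,:2]*1000).round(1).tolist())
s,d=pickle.load(open("shot0.pkl","rb"))
E
```

```text
mat in tool mm [ 1.6 -3.1] yaw 0.0 seen [53.2 87.4] world [ 0.4593 -0.0915]
[[24.1, -25.5], [24.1, 24.0], [-26.1, -25.6], [-26.1, 24.7]]
```

Request:
apply_moves(xyz=[[0.1, -0.2, 2], [0.2, -0.3, 5], [0.2, -0.3, 7], [0.2, -0.3, 8], [0.2, -0.3, 8]], twist=[[0, 0, 0], [0, 0, 0], [0, 0, 0], [0, 0, 0], [0, 0, 0]], jaw=[50, 50, 50, 50, 50])

```text
clock: 5.25
position: [0.4581, -0.0916, 0.0493]
tool_rot: [-0.478, -3.103, 0.0]
ft_force: [0.7, 0.1, -0.4]
width: 0.0596
grip_force: 53.4
```

```bash
python3 look.py w4;  python3 go.py .460 -.092 .022 72.6
```

```text
[ 0.4583 -0.0918  0.0501] z-axis [-1.e-03  1.e-04 -1.e+00] speed 0.028
xyz cm [-0.14  0.05  2.86] twist [ 0.   0.  -0.1] cur y 72.5 j7 1.11 t 5.35 w 0.0598 g 53.4 F [-0.1 -0.2 -0.4]
```

View pics/w4.png

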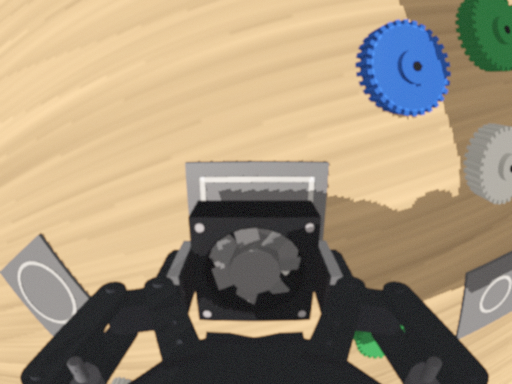

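The fan is at x 191–321 and the mat's far edge runs from (187,162) to (328,162), so they nearly line up.

```bash
python3 - <<'E'
from mat import *
s,c=pickle.load(open("w4.pkl","rb"))
mat(c,s,(170,345,140,200))
P=plane(c,[(257,162),(257,180)],.004,s);T=pose(s);print(((P-T[:2,3])@T[:2,:2]*1000).round(1).tolist())
P=plane(c,[(199,228),(311,228),(207,314),(303,314)],s["position"][2]+.007,s)
print(((P-T[:2,3])@T[:2,:2]*1000).round(1).tolist())
E
```

```text
mat in tool mm [-0.5  0.6] yaw 0.0 seen [23.8 87.1] world [ 0.4589 -0.0914]
[[42.9, 0.8], [31.9, 0.8]]
[[24.0, -25.5], [24.0, 24.5], [-26.0, -25.6], [-26.1, 24.7]]
```

Request:
apply_moves(xyz=[[0, 0.1, 0.8], [0, 0.1, 1.6], [0, 0.1, 2.3], [0, 0.1, 2.5], [0, 0.1, 2.5]], twist=[[0, 0, 0], [0, 0, 0], [0, 0, 0], [0, 0, 0], [0, 0, 0]], jaw=[50, 50, 50, 50, 50])

```text
clock: 5.85
position: [0.4583, -0.0916, 0.0248]
tool_rot: [-0.48, -3.104, 0.0]
ft_force: [-0.6, 0.2, -0.7]
width: 0.06
grip_force: 53.4
```

Request:
apply_moves(xyz=[[0, 0, 0.1], [0, 0, 0.2], [0, 0, 0.2]], twist=[[0, 0, 0], [0, 0, 0], [0, 0, 0]], jaw=[50, 50, 50])

```text
clock: 6.15
position: [0.4586, -0.0916, 0.0233]
tool_rot: [0.48, 3.104, 0.0]
ft_force: [-0.5, 0.7, -0.3]
width: 0.0597
grip_force: 53.4
```

Request:
apply_moves(xyz=[[0, 0, 0.05], [0, 0, 0.1], [0, 0, 0.1]], twist=[[0, 0, 0], [0, 0, 0], [0, 0, 0]], jaw=[50, 50, 50])

```text
clock: 6.45
position: [0.4587, -0.0916, 0.0224]
tool_rot: [0.48, 3.104, 0.0]
ft_force: [0.4, 0.5, 1.0]
width: 0.0596
grip_force: 53.5
```

Request:
apply_moves(xyz=[[0, 0, 0.05], [0, 0, 0.1], [0, 0, 0.1]], twist=[[0, 0, 0], [0, 0, 0], [0, 0, 0]], jaw=[50, 50, 50])

```text
clock: 6.75
position: [0.459, -0.0917, 0.0219]
tool_rot: [0.48, 3.103, -0.0]
ft_force: [-0.3, -0.9, 11.6]
width: 0.0595
grip_force: 54.1
```

Request:
apply_moves(xyz=[[0, 0, -0.05], [0, 0, -0.05], [0, 0, -0.05], [0, 0, -0.05], [0, 0, -0.05]], twist=[[0, 0, 0], [0, 0, 0], [0, 0, 0], [0, 0, 0], [0, 0, 0]], jaw=[75, 85, 100, 100, 100])

```text
clock: 7.25
position: [0.4585, -0.0915, 0.0217]
tool_rot: [-0.48, -3.105, 0.0]
ft_force: [0.1, -1.0, -0.3]
width: 0.0855
grip_force: 0.0
```

Request:
apply_moves(xyz=[[0, 0, -2], [0, 0, -5], [0, 0, -10], [0, 0, -13], [0, 0, -13]], twist=[[0, 0, 0], [0, 0, 0], [0, 0, 0], [0, 0, 0], [0, 0, 0]], jaw=[100, 100, 100, 100, 100])

```text
clock: 7.75
position: [0.4601, -0.092, 0.1554]
tool_rot: [0.481, 3.098, 0.0]
ft_force: [0.5, -0.6, -1.0]
width: 0.0856
grip_force: 0.0
```

```bash
python3 look.py w5; python3 - <<'E'
from h import *
s,c=pickle.load(open("w5.pkl","rb")); T=pose(s)
p=proj(c,np.array([.459,-.0917,.004]),s); print(p); x,y=p.astype(int)
cr=c["frame"][max(y-75,0):y+75,x-90:x+90]; cv2.imwrite("pics/w5c.png",cv2.resize(cr,None,fx=4,fy=4,interpolation=cv2.INTER_CUBIC))
E
python3 go.py .593 -.120 .12 65
```

```text
[ 0.4594 -0.092   0.1536] z-axis [ 4.2e-03 -7.0e-04 -1.0e+00] speed 0.052
[255.13152537 182.78489461]
xyz cm [-13.64   1.39   3.26] twist [0.  0.1 7.4] cur y 72.4 j7 1.05 t 7.85 w 0.0854 g 0.0 F [-0.2  0.2 -0.9]
```

View pics/w5c.png

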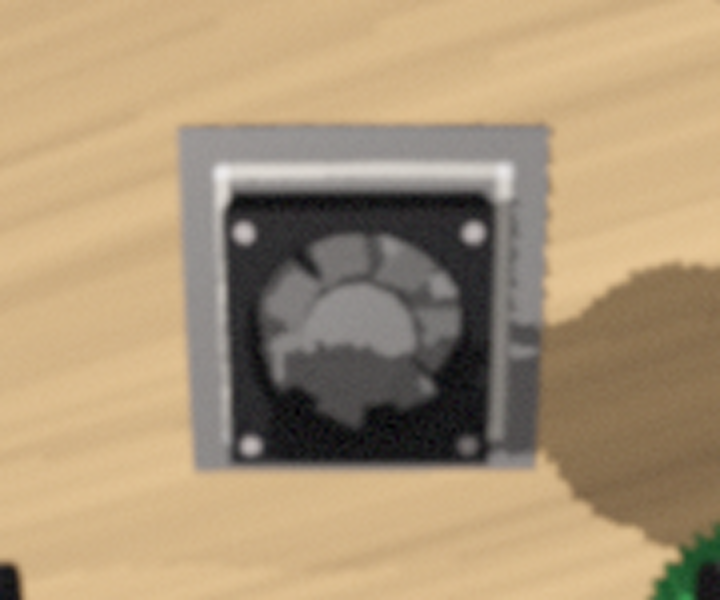

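The fan sits inside the outline: screws at crop (244,233), (473,233), (251,445), (467,444), mat corners at (179,127), (549,127), (194,470), (535,467). I'll check the offset in numbers.

```bash
python3 - <<'E'
from h import *
s,c=pickle.load(open("w5.pkl","rb")); T=pose(s)
f=lambda p,z:((plane(c,np.array(p)/4+[165-.4,107-.4],z,s)-T[:2,3])@T[:2,:2]*1000)
a=f([(244,233),(473,233),(251,445),(467,444)],.029); b=f([(179,127),(549,127),(194,470),(535,467)],.004)
print(a.round(1).tolist(),a.mean(0));print(b.round(1).tolist(),b.mean(0)); print(a.mean(0)-b.mean(0))
E
```

```text
[[23.8, -25.5], [23.8, 24.1], [-25.7, -25.4], [-25.5, 24.1]] [-0.92030394 -0.6720649 ]
[[44.0, -42.8], [44.0, 44.0], [-43.2, -42.6], [-42.4, 44.3]] [0.60507842 0.72741759]
[-1.52538236 -1.39948248]
```

The fan is about 1.4 mm off in each axis with only 2 mm of clearance, so I'll regrip it and shift it.

Request:
apply_moves(xyz=[[0, 0, 4], [0, 0, 8], [0, 0, 11], [0, 0, 12.7], [0, 0, 13]], twist=[[0, 0, 0], [0, 0, 0], [0, 0, 0], [0, 0, 0], [0, 0, 0]], jaw=[100, 100, 100, 100, 100])

```text
clock: 8.35
position: [0.4567, -0.0909, 0.0187]
tool_rot: [-0.477, -3.099, 0.001]
ft_force: [0.4, -0.3, 0.3]
width: 0.085
grip_force: 0.0
```

Request:
apply_moves(xyz=[[0, 0, 0], [0, 0, 0], [0, 0, 0], [0, 0, 0], [0, 0, 0]], twist=[[0, 0, 0], [0, 0, 0], [0, 0, 0], [0, 0, 0], [0, 0, 0]], jaw=[100, 50, 50, 50, 50])

```text
clock: 8.85
position: [0.4588, -0.0917, 0.0232]
tool_rot: [0.481, 3.103, 0.0]
ft_force: [-0.3, 1.1, 9.0]
width: 0.0595
grip_force: 41.6
```

Request:
apply_moves(xyz=[[0, 0, -0.4], [0, 0, -0.4], [0.13, 0.14, -0.4], [0.13, 0.14, -0.4], [0.13, 0.14, -0.4]], twist=[[0, 0, 0], [0, 0, 0], [0, 0, 0], [0, 0, 0], [0, 0, 0]], jaw=[50, 50, 50, 50, 50])

```text
clock: 9.35
position: [0.4577, -0.0898, 0.0258]
tool_rot: [-0.48, -3.105, -0.0]
ft_force: [0.7, -0.5, 0.1]
width: 0.0595
grip_force: 43.7
```

Request:
apply_moves(xyz=[[0, 0, 0.1], [0, 0, 0.2], [0, 0, 0.25], [0, 0, 0.3], [0, 0, 0.3]], twist=[[0, 0, 0], [0, 0, 0], [0, 0, 0], [0, 0, 0], [0, 0, 0]], jaw=[50, 50, 50, 50, 50])

```text
clock: 9.85
position: [0.4579, -0.0899, 0.0233]
tool_rot: [0.48, 3.104, -0.0]
ft_force: [-0.9, -0.7, 11.4]
width: 0.0595
grip_force: 44.5
```

Request:
apply_moves(xyz=[[0, 0, 0.03], [0, 0, 0.06], [0, 0, 0.06]], twist=[[0, 0, 0], [0, 0, 0], [0, 0, 0]], jaw=[50, 50, 50])

```text
clock: 10.15
position: [0.4579, -0.0899, 0.0232]
tool_rot: [0.48, 3.103, -0.0]
ft_force: [-1.8, 0.8, 20.6]
width: 0.0596
grip_force: 45.4
```

Contact. I'll release, raise, and check it from above.

Request:
apply_moves(xyz=[[0, 0, -0.1], [0, 0, -0.1], [0, 0, -0.1], [0, 0, -0.1], [0, 0, -0.1]], twist=[[0, 0, 0], [0, 0, 0], [0, 0, 0], [0, 0, 0], [0, 0, 0]], jaw=[50, 70, 85, 100, 100])

```text
clock: 10.65
position: [0.4577, -0.0898, 0.023]
tool_rot: [-0.48, -3.104, 0.0]
ft_force: [-0.0, 0.0, 0.3]
width: 0.0855
grip_force: 0.0
```

Request:
apply_moves(xyz=[[0, 0, -3], [0, 0, -7], [0, 0, -11], [0, 0, -13], [0, 0, -13]], twist=[[0, 0, 0], [0, 0, 0], [0, 0, 0], [0, 0, 0], [0, 0, 0]], jaw=[100, 100, 100, 100, 100])

```text
clock: 11.15
position: [0.4588, -0.0903, 0.1557]
tool_rot: [0.481, 3.1, -0.0]
ft_force: [-0.3, -0.8, -1.4]
width: 0.0854
grip_force: 0.0
```

```bash
python3 look.py w6; cat > fanchk.py <<'E'
from h import *
import sys
s,c=pickle.load(open(sys.argv[1],"rb")); T=pose(s); F=lambda p,z:((plane(c,p,z,s)-T[:2,3])@T[:2,:2]*1000)
x,y=proj(c,np.array([.458,-.09,.004]),s).astype(int); fr=c["frame"]; hsv=cv2.cvtColor(fr,cv2.COLOR_BGR2HSV)
w=np.zeros(fr.shape[:2],bool); w[y-60:y+60,x-60:x+60]=1
k=max(blobs((hsv[...,1]<60)&w,500),key=len); m=F(k,.004); print("mat",rect(m/1000))
q=cv2.approxPolyDP(cv2.convexHull(k),6,True)[:,0]; print("corners",F(q,.004).round(1).tolist())
w[:]=0; w[y-42:y+45,x-36:x+36]=1
b=max(blobs((fr.max(2)<65)&w,300),key=len); print("fan top",rect(F(b,.029)/1000))
E
python3 fanchk.py w6.pkl; python3 fanchk.py w5.pkl; python3 go.py .593 -.120 .12 65
```

```text
[ 0.4582 -0.0903  0.1543] z-axis [ 2.8e-03 -5.0e-04 -1.0e+00] speed 0.042
mat (array([-0.000914  , -0.00084262]), array([87.4, 86.8]), -0.05309295654296875)
corners [[41.6, 42.4], [-44.3, 42.0], [-44.2, -42.9], [41.6, -43.3]]
fan top (array([ 0.00082003, -0.0001719 ]), array([57.4, 61.7]), -0.00040435791015625)
mat (array([0.00060146, 0.0004986 ]), array([87.1, 87.2]), -0.25739288330078125)
corners [[43.4, 43.2], [-42.0, 42.9], [-43.0, -41.7], [43.3, -42.2]]
fan top (array([0.00128753, 0.00010793]), array([58.4, 62.3]), -0.07581329345703125)
xyz cm [-13.8    1.26   3.34] twist [0.  0.1 7.4] cur y 72.4 j7 0.97 t 11.25 w 0.0857 g 0.0 F [-0.4  0.5 -1.1]
```

The fan is now centred within about 0.3 mm. Next is the motor.

Request:
apply_moves(xyz=[[-4, 0.4, 0.5], [-8, 0.8, 1], [-12, 1.1, 1], [-13.8, 1.3, 1], [-13.8, 1.3, 1]], twist=[[0, 0, 2], [0, 0, 4], [0, 0, 6], [0, 0, 7.4], [0, 0, 7.4]], jaw=[100, 100, 100, 100, 100])

```text
clock: 11.75
position: [0.595, -0.1192, 0.141]
tool_rot: [-0.68, -3.066, -0.0]
ft_force: [-1.3, 0.2, -0.8]
width: 0.0854
grip_force: 0.0
```

Request:
apply_moves(xyz=[[0, 0, 0], [0, 0, 0]], twist=[[0, 0, 0], [0, 0, 0]], jaw=[100, 100])

```text
clock: 11.95
position: [0.5915, -0.1187, 0.1422]
tool_rot: [-0.678, -3.065, 0.001]
ft_force: [0.7, -0.4, -0.5]
width: 0.0852
grip_force: 0.0
```

```bash
python3 look.py w7; python3 go.py .593 -.120 .12 65
```

```text
[ 0.5917 -0.1188  0.1426] z-axis [-0.0019 -0.     -1.    ] speed 0.008
xyz cm [-0.14 -0.05  2.29] twist [-0.  -0.1  0. ] cur y 65.0 j7 0.94 t 12.05 w 0.0852 g 0.0 F [-0.2 -0.1 -0.4]
```

View pics/w7.png

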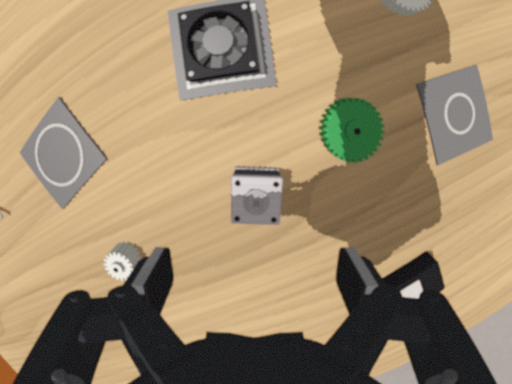

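The motor top face spans (232,175)–(282,224), its screws near (237,184), (277,185), (238,219), (276,219). The small gear is at (120,262) and the green gear at (352,130).

```bash
python3 - <<'E'
from h import *
s,c=pickle.load(open("w7.pkl","rb")); T=pose(s); F=lambda p,z:((plane(c,p,z,s)-T[:2,3])@T[:2,:2]*1000)
hsv=cv2.cvtColor(c["frame"],cv2.COLOR_BGR2HSV); w=np.zeros(hsv.shape[:2],bool); w[160:232,222:292]=1
k=max(blobs((hsv[...,1]<55)&(hsv[...,2]>85)&w,300),key=len); print(cv2.boundingRect(k)); print(rect(F(k,.04)/1000))
a=F([(237,184),(277,185),(238,219),(276,219)],.04); print(a.round(1).tolist(),a.mean(0))
x0,y0=215,155; cv2.imwrite("pics/w7c.png",cv2.resize(c["frame"][y0:y0+80,x0:x0+90],None,fx=7,fy=7,interpolation=cv2.INTER_CUBIC))
E
```

```text
(231, 174, 52, 50)
(array([0.00025773, 0.00079019]), array([42.2, 41.3]), 1.4046893119812012)
[[13.3, -14.7], [12.5, 17.4], [-17.0, -14.4], [-17.1, 17.3]] [-2.07173549  1.41598258]
```

View pics/w7c.png

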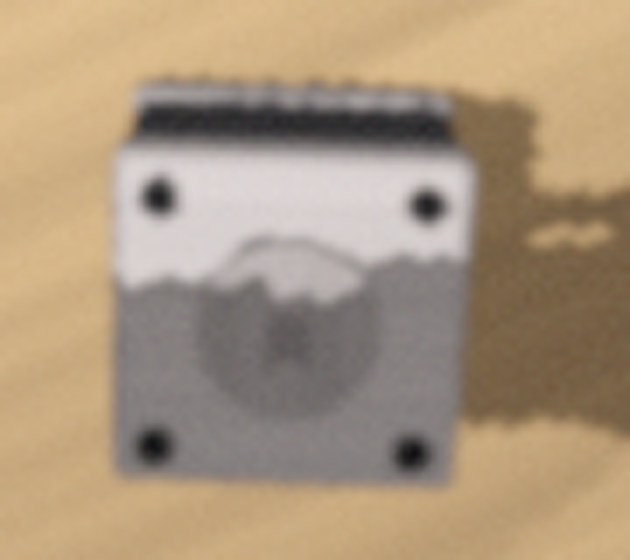

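The motor's screw line slopes about 1.5°, so I'll twist by +1.5°, shift slightly and descend.

Request:
apply_moves(xyz=[[0, 0.1, 3], [-0.1, 0.1, 6.5], [-0.1, 0.1, 9.5], [-0.1, 0.1, 11.5], [-0.1, 0.1, 11.8]], twist=[[0, 0, 1.5], [0, 0, 1.5], [0, 0, 1.5], [0, 0, 1.5], [0, 0, 1.5]], jaw=[100, 100, 100, 100, 100])

```text
clock: 12.55
position: [0.5927, -0.1183, 0.0232]
tool_rot: [-0.718, -3.055, 0.001]
ft_force: [0.3, 0.5, 0.3]
width: 0.0852
grip_force: 0.0
```

Request:
apply_moves(xyz=[[0, 0, 0], [0, 0, 0], [0, 0, 0], [0, 0, 0], [0, 0, 0]], twist=[[0, 0, 0], [0, 0, 0], [0, 0, 0], [0, 0, 0], [0, 0, 0]], jaw=[70, 60, 35, 35, 35], force=50)

```text
clock: 13.05
position: [0.5952, -0.1189, 0.0267]
tool_rot: [0.72, 3.056, 0.0]
ft_force: [-0.7, -0.0, 6.6]
width: 0.041
grip_force: 51.6
```

Request:
apply_moves(xyz=[[0, 0, -0.5], [0, 0, -3], [0, 0, -7], [0, 0, -10], [0, 0, -11]], twist=[[0, 0, 0], [0, 0, 0], [0, 0, 0], [0, 0, 0], [0, 0, 0]], jaw=[35, 35, 35, 35, 35])

```text
clock: 13.55
position: [0.5958, -0.119, 0.1388]
tool_rot: [0.719, 3.053, 0.001]
ft_force: [0.2, -1.3, -2.4]
width: 0.0411
grip_force: 51.4
```

```bash
python3 go.py .4575 .2805 .13 78.8;python3 go.py .4575 .2805 .13 -11.2
```

```text
xyz cm [30.21 29.57  0.78] twist [  0.    0.3 -15.3] cur y 63.5 j7 0.91 t 13.55 w 0.0411 g 51.4 F [ 0.2 -1.3 -2.4]
xyz cm [30.21 29.57  0.78] twist [ 0.2  0.2 74.7] cur y 63.5 j7 0.91 t 13.55 w 0.0411 g 51.4 F [ 0.2 -1.3 -2.4]
```

Request:
apply_moves(xyz=[[2, 2, 0], [5, 4.9, 0], [8.2, 8, 0.2], [11.4, 11.2, 0.3], [14.6, 14.3, 0.4]], twist=[[0, 0, -2], [0, 0, -4], [0, 0, -6], [0, 0, -7], [0, 0, -8]], jaw=[35, 35, 35, 35, 35])

```text
clock: 14.05
position: [0.5266, 0.0757, 0.1308]
tool_rot: [-0.504, -3.1, 0.0]
ft_force: [-0.0, 0.6, -2.4]
width: 0.0414
grip_force: 51.4
```

```bash
python3 go.py .4575 .2805 .13 78.8
```

```text
xyz cm [13.05 17.23  0.09] twist [-0.  -0.  -7.3] cur y 71.5 j7 0.66 t 14.05 w 0.0414 g 51.4 F [-0.   0.6 -2.4]
```

Request:
apply_moves(xyz=[[3, 4, 0], [6, 8, 0.1], [9, 12, 0.1], [11.6, 15.3, 0.1], [13, 17.2, 0.1]], twist=[[0, 0, -2], [0, 0, -4], [0, 0, -6], [0, 0, -7], [0, 0, -7.3]], jaw=[35, 35, 35, 35, 35])

```text
clock: 14.55
position: [0.4569, 0.2826, 0.13]
tool_rot: [-0.299, -3.127, -0.002]
ft_force: [-0.0, 1.0, -2.5]
width: 0.0416
grip_force: 51.3
```

Request:
apply_moves(xyz=[[0, 0, 2], [0, 0, 4], [0, 0, 5.5], [0, 0, 5.5], [0, 0, 5.5]], twist=[[0, 0, 0], [0, 0, 0], [0, 0, 0], [0, 0, 0], [0, 0, 0]], jaw=[35, 35, 35, 35, 35])

```text
clock: 15.05
position: [0.4586, 0.2787, 0.075]
tool_rot: [-0.306, -3.126, 0.001]
ft_force: [-0.0, 0.1, -1.8]
width: 0.0414
grip_force: 51.2
```

```bash
python3 look.py w8; python3 go.py .4575 .2805 .03 78.8; python3 - <<'E'
import cv2; im=cv2.imread("pics/w8.png"); cv2.imwrite("pics/w8c.png",cv2.resize(im[110:340,160:350],None,fx=3,fy=2.6,interpolation=cv2.INTER_CUBIC))
E
```

```text
[0.459  0.2788 0.0755] z-axis [ 1.e-04  0.e+00 -1.e+00] speed 0.01
xyz cm [0.2  0.13 4.58] twist [ 0.  0. -0.] cur y 78.8 j7 0.33 t 15.15 w 0.0411 g 51.2 F [-0.2 -0.3 -2.7]
```

View pics/w8.png

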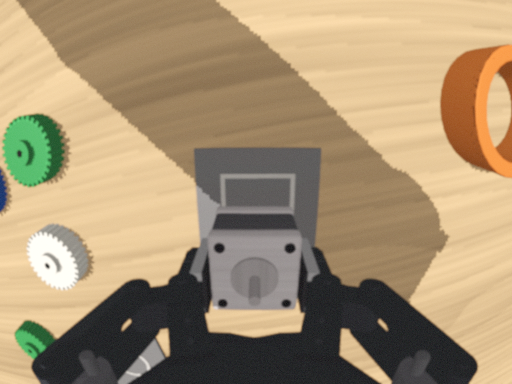

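The motor is held square with screws at (219,247), (290,247), (222,303), (286,303). The mat's far edge runs from (195,149) to (321,149).

```bash
python3 - <<'E'
from mat import *
s,c=pickle.load(open("w8.pkl","rb")); T=pose(s); F=lambda p,z:((plane(c,p,z,s)-T[:2,3])@T[:2,:2]*1000).round(1)
P=F([(219,247),(290,247),(222,303),(286,303)],s["position"][2]+.0135); print(P.tolist(),P.mean(0))
mat(c,s,(180,340,130,214))
print(F([(195,148.5),(321,148.5),(221,175),(294,175),(257.5,175)],.004).tolist())
E
```

```text
[[18.2, -16.1], [18.2, 14.5], [-12.8, -16.4], [-12.8, 14.4]] [ 2.7 -0.9]
mat in tool mm [3.8 1.2] yaw -0.0 seen [86.8 47.5] world [0.4555 0.2807]
[[47.5, -41.2], [47.6, 44.8], [28.7, -23.8], [28.7, 26.6], [28.6, 1.4]]
```

Request:
apply_moves(xyz=[[0.16, 0.23, 1], [0.16, 0.23, 2.5], [0.16, 0.23, 3.6], [0.16, 0.23, 4.2], [0.16, 0.23, 4.2]], twist=[[0, 0, 0], [0, 0, 0], [0, 0, 0], [0, 0, 0], [0, 0, 0]], jaw=[35, 35, 35, 35, 35])

```text
clock: 15.65
position: [0.4574, 0.2812, 0.0324]
tool_rot: [-0.306, -3.126, 0.002]
ft_force: [-0.1, -0.5, -2.0]
width: 0.0411
grip_force: 51.3
```

Request:
apply_moves(xyz=[[0, 0, 0.05], [0, 0, 0.1], [0, 0, 0.15], [0, 0, 0.15]], twist=[[0, 0, 0], [0, 0, 0], [0, 0, 0], [0, 0, 0]], jaw=[35, 35, 35, 35])

```text
clock: 16.05
position: [0.458, 0.2813, 0.0319]
tool_rot: [0.307, 3.126, 0.0]
ft_force: [1.2, -0.9, -1.9]
width: 0.0414
grip_force: 51.3
```

Request:
apply_moves(xyz=[[0, 0, 0.05], [0, 0, 0.1], [0, 0, 0.1]], twist=[[0, 0, 0], [0, 0, 0], [0, 0, 0]], jaw=[35, 35, 35])

```text
clock: 16.35
position: [0.4579, 0.2813, 0.0307]
tool_rot: [0.306, 3.126, 0.0]
ft_force: [-0.1, -0.5, -1.8]
width: 0.0413
grip_force: 51.6
```

Request:
apply_moves(xyz=[[0, 0, 0.04], [0, 0, 0.08], [0, 0, 0.08]], twist=[[0, 0, 0], [0, 0, 0], [0, 0, 0]], jaw=[35, 35, 35])

```text
clock: 16.65
position: [0.4579, 0.2813, 0.0307]
tool_rot: [0.306, 3.126, 0.0]
ft_force: [-1.8, -1.3, 10.9]
width: 0.0413
grip_force: 53.0
```

Request:
apply_moves(xyz=[[0, 0, -0.05], [0, 0, -0.05], [0, 0, -0.05], [0, 0, -0.05], [0, 0, -0.05]], twist=[[0, 0, 0], [0, 0, 0], [0, 0, 0], [0, 0, 0], [0, 0, 0]], jaw=[55, 70, 85, 100, 100])

```text
clock: 17.15
position: [0.4578, 0.2813, 0.0303]
tool_rot: [-0.306, -3.127, 0.0]
ft_force: [-0.4, 0.1, -0.5]
width: 0.0852
grip_force: 0.0
```

Request:
apply_moves(xyz=[[0, 0, -3], [0, 0, -7], [0, 0, -11], [0, 0, -13], [0, 0, -13]], twist=[[0, 0, 0], [0, 0, 0], [0, 0, 0], [0, 0, 0], [0, 0, 0]], jaw=[100, 100, 100, 100, 100])

```text
clock: 17.65
position: [0.459, 0.282, 0.1632]
tool_rot: [0.307, 3.123, 0.005]
ft_force: [0.4, -0.1, -0.4]
width: 0.0854
grip_force: 0.0
```

```bash
python3 look.py w9; python3 - <<'E'
from h import *
s,c=pickle.load(open("w9.pkl","rb"))
x,y=proj(c,np.array([.457,.281,.004]),s).astype(int); print(x,y)
cv2.imwrite("pics/w9c.png",cv2.resize(c["frame"][y-70:y+60,x-70:x+70],None,fx=5,fy=4.6,interpolation=cv2.INTER_CUBIC))
E
```

```text
[0.4585 0.2815 0.1616] z-axis [ 0.0025  0.0015 -1.    ] speed 0.04
253 180
```

View pics/w9c.png

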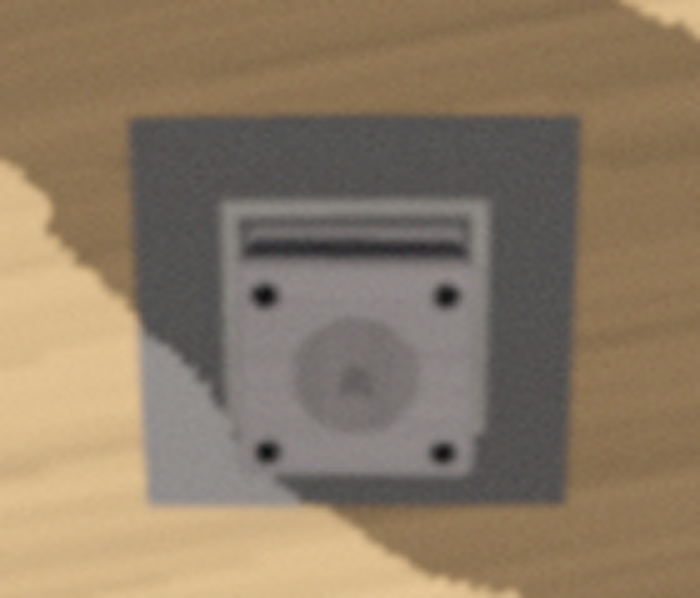

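```bash
python3 - <<'E'
from h import *
s,c=pickle.load(open("w9.pkl","rb")); T=pose(s)
f=lambda p,z:((plane(c,np.array(p)/[5,4.6]+[183-.4,110-.4],z,s)-T[:2,3])@T[:2,:2]*1000)
a=f([(264,296),(446,296),(267,453),(443,454)],.044); b=f([(130,119),(580,118),(150,504),(565,503)],.004)
e=f([(239,218),(468,218)],.004)
print(a.round(1).tolist(),a.mean(0));print(b.round(1).tolist(),b.mean(0)); print(a.mean(0)-b.mean(0)); print("base edge",e.round(1).tolist(), "rel", (e-b.mean(0)).round(1).tolist())
E
python3 go.py .466 .095 .15 0; python3 go.py .466 .095 .15 90
```

```text
[[17.7, -16.6], [17.7, 14.3], [-13.1, -16.6], [-13.4, 14.3]] [ 2.23062842 -1.14904097]
[[46.2, -44.5], [46.4, 42.2], [-40.6, -43.9], [-40.4, 42.6]] [ 2.87967432 -0.87596144]
[-0.64904589 -0.27307953]
base edge [[24.8, -23.7], [24.7, 20.9]] rel [[21.9, -22.8], [21.9, 21.7]]
xyz cm [ -4.41 -18.1    1.05] twist [ 0.   0.  78.8] cur y 78.8 j7 0.4 t 17.75 w 0.0855 g 0.0 F [-0.5 -0.2 -0.5]
xyz cm [ -4.41 -18.1    1.05] twist [  0.    0.  -11.2] cur y 78.8 j7 0.4 t 17.75 w 0.0855 g 0.0 F [-0.5 -0.2 -0.5]
```

The motor is centred within about 0.7 mm and square. Next is the large white gear.

Request:
apply_moves(xyz=[[-1, -4.5, 0], [-2, -9, 0], [-3, -13.5, 0], [-4, -17, 1], [-4.4, -18.1, 2]], twist=[[0, 0, -3], [0, 0, -6], [0, 0, -9], [0, 0, -11], [0, 0, -11.2]], jaw=[100, 100, 100, 100, 100])

```text
clock: 18.25
position: [0.4648, 0.0908, 0.1388]
tool_rot: [-0.005, -3.139, 0.004]
ft_force: [0.1, 0.6, -0.5]
width: 0.0853
grip_force: 0.0
```

Request:
apply_moves(xyz=[[0, 0, 0.5], [0, 0, 1], [0, 0, 1]], twist=[[0, 0, 0], [0, 0, 0], [0, 0, 0]], jaw=[100, 100, 100])

```text
clock: 18.55
position: [0.4655, 0.0971, 0.1295]
tool_rot: [0.004, -3.14, -0.001]
ft_force: [-0.4, 0.9, -0.9]
width: 0.0855
grip_force: 0.0
```

```bash
python3 look.py w10; python3 go.py .466 .095 .12 90; python3 - <<'E'
import cv2; im=cv2.imread("pics/w10.png"); cv2.imwrite("pics/w10c.png",cv2.resize(im[60:300,100:420],None,fx=2.4,fy=2.4,interpolation=cv2.INTER_CUBIC))
E
```

```text
[0.4656 0.0971 0.13  ] z-axis [-7.e-04  5.e-04 -1.e+00] speed 0.013
xyz cm [-0.03 -0.19  1.03] twist [ 0.  -0.   0.1] cur y 90.1 j7 0.8 t 18.65 w 0.0853 g 0.0 F [-0.5  0.4 -0.4]
```

View pics/w10c.png

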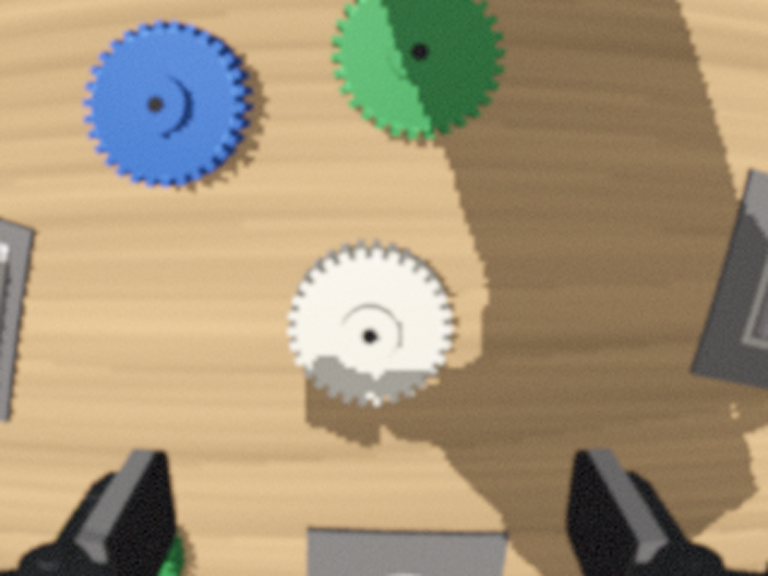

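The crop confirms the white gear at (370,323), hub on top, clear of the blue (168,103) and green (420,60) decoys.

```bash
cat > disc.py <<'E'
from h import *
def disc(c,s,win,z,ztop=None,sat=60):
    hsv=cv2.cvtColor(c["frame"],cv2.COLOR_BGR2HSV); m=np.zeros(hsv.shape[:2],bool); x0,x1,y0,y1=win; m[y0:y1,x0:x1]=1
    k=max(blobs((hsv[...,1]<sat)&(hsv[...,2]>100)&m,100),key=len); T=pose(s)
    Q=((plane(c,k,z,s)-T[:2,3])@T[:2,:2]*1000).astype(np.float32)
    e=cv2.minEnclosingCircle(Q); r=cv2.fitEllipse(Q); print("disc in tool mm",np.round(e[0],1),"d",round(2*e[1],1),"ellipse",np.round(r[0],1),np.round(r[1],1))
E
python3 - <<'E'
from disc import *
s,c=pickle.load(open("w10.pkl","rb")); disc(c,s,(212,298,152,240),.02)
T=pose(s); p=np.array([[370,336]])/2.4+[99.7,59.7]; print("bore",(plane(c,p,.026,s)-T[:2,3])@T[:2,:2]*1000)
E
```

```text
disc in tool mm [ 1.2 -1.3] d 61.5 ellipse [ 1.5 -1.3] [57.3 58.6]
bore [[-0.1965012  -1.09106613]]
```

Request:
apply_moves(xyz=[[0.05, -0.1, 3], [0.05, -0.1, 6], [0.05, -0.1, 9], [0.05, -0.1, 11], [0.05, -0.1, 11.3]], twist=[[0, 0, 0], [0, 0, 0], [0, 0, 0], [0, 0, 0], [0, 0, 0]], jaw=[100, 100, 100, 100, 100])

```text
clock: 19.15
position: [0.4647, 0.0955, 0.0158]
tool_rot: [0.004, -3.139, 0.001]
ft_force: [-0.3, 0.8, 0.5]
width: 0.0856
grip_force: 0.0
```

Request:
apply_moves(xyz=[[0, 0, 0], [0, 0, 0], [0, 0, 0], [0, 0, 0], [0, 0, 0]], twist=[[0, 0, 0], [0, 0, 0], [0, 0, 0], [0, 0, 0], [0, 0, 0]], jaw=[85, 75, 50, 50, 50], force=35)

```text
clock: 19.65
position: [0.4659, 0.0946, 0.0189]
tool_rot: [-0.0, 3.139, 0.002]
ft_force: [-0.8, 1.4, 5.7]
width: 0.0564
grip_force: 35.8
```

Request:
apply_moves(xyz=[[0, 0, -0.5], [0, 0, -3], [0, 0, -7], [0, 0, -10], [0, 0, -11]], twist=[[0, 0, 0], [0, 0, 0], [0, 0, 0], [0, 0, 0], [0, 0, 0]], jaw=[50, 50, 50, 50, 50])

```text
clock: 20.15
position: [0.4663, 0.094, 0.1309]
tool_rot: [0.002, 3.137, 0.001]
ft_force: [0.2, -0.6, -0.4]
width: 0.0562
grip_force: 37.6
```

```bash
python3 go.py .470 -.2935 .13 90;python3 go.py .470 -.2935 .13 103.5
```

```text
xyz cm [ -0.41 -38.74   0.06] twist [ 0.   0.3 -0.1] cur y 89.9 j7 0.76 t 20.15 w 0.0562 g 37.6 F [ 0.2 -0.6 -0.4]
xyz cm [ -0.41 -38.74   0.06] twist [  0.    0.3 -13.6] cur y 89.9 j7 0.76 t 20.15 w 0.0562 g 37.6 F [ 0.2 -0.6 -0.4]
```

Request:
apply_moves(xyz=[[0, -3, 0], [0, -7, 0], [0, -11.4, 0], [-0.1, -15.8, 0], [-0.2, -20.2, 0]], twist=[[0, 0, -2], [0, 0, -4], [0, 0, -6], [0, 0, -8], [0, 0, -10]], jaw=[50, 50, 50, 50, 50])

```text
clock: 20.65
position: [0.4669, -0.1097, 0.1275]
tool_rot: [-0.276, 3.129, -0.001]
ft_force: [1.6, -0.7, 0.1]
width: 0.0564
grip_force: 37.6
```

```bash
python3 go.py .470 -.2935 .13 103.5
```

```text
xyz cm [  2.92 -18.15  -0.25] twist [-0.   0.  -3.4] cur y 100.1 j7 1.28 t 20.65 w 0.0564 g 37.6 F [ 1.6 -0.7  0.1]
```

Request:
apply_moves(xyz=[[0.7, -4.4, 0], [1.4, -8.8, 0], [2.1, -13.2, 0], [2.7, -16.6, 0], [2.9, -18.1, 0]], twist=[[0, 0, -1], [0, 0, -2], [0, 0, -3], [0, 0, -3.4], [0, 0, -3.4]], jaw=[50, 50, 50, 50, 50])

```text
clock: 21.15
position: [0.4689, -0.2952, 0.127]
tool_rot: [0.359, -3.12, 0.002]
ft_force: [-0.3, 0.7, 0.3]
width: 0.0563
grip_force: 37.6
```

Request:
apply_moves(xyz=[[0, 0, 2], [0, 0, 4], [0, 0, 6], [0, 0, 6], [0, 0, 6]], twist=[[0, 0, 0], [0, 0, 0], [0, 0, 0], [0, 0, 0], [0, 0, 0]], jaw=[50, 50, 50, 50, 50])

```text
clock: 21.65
position: [0.4703, -0.2902, 0.0676]
tool_rot: [0.368, -3.119, -0.001]
ft_force: [0.7, -0.7, -0.5]
width: 0.0562
grip_force: 37.6
```

```bash
python3 look.py w11; python3 go.py .470 -.2935 .023 103.5
```

```text
[ 0.4706 -0.2905  0.0681] z-axis [ 4.e-04 -0.e+00 -1.e+00] speed 0.013
xyz cm [ 0.14 -0.24  4.53] twist [-0.   0.  -0.1] cur y 103.4 j7 1.61 t 21.75 w 0.056 g 37.6 F [-0.6 -0.  -1.2]
```

View pics/w11.png

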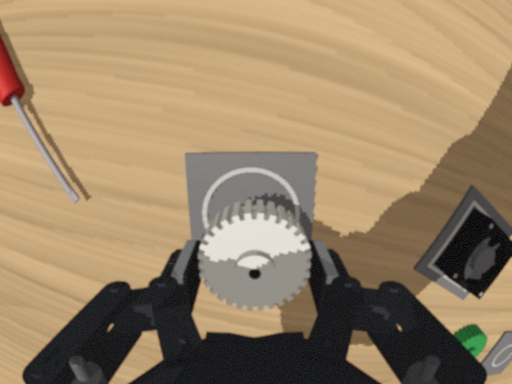

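The gear is held level with its bore at (255,273). The mat's far edge runs (187,153)–(316,153), and the top of its circle is at (251,169).

```bash
python3 - <<'E'
from mat import *
from disc import disc
s,c=pickle.load(open("w11.pkl","rb")); T=pose(s); F=lambda p,z:((plane(c,p,z,s)-T[:2,3])@T[:2,:2]*1000).round(1)
mat(c,s,(175,330,135,195))
print("bore",F([(255,273)],s["position"][2]+.007))
print("mat corners",F([(186.5,152.5),(316.5,152.5)],.004).tolist(),"circle outer top",F([(251,168)],.004),"left/right",F([(203,210),(299,196)],.004))
print("gear disc near edge, left, right",F([(255,309),(199,258),(312,258)],s["position"][2]+.001))
E
```

```text
mat in tool mm [ 2.5 -3.4] yaw -0.0 seen [87.1 28.9] world [ 0.469  -0.2944]
bore [[ 1.1 -0.5]]
mat corners [[46.4, -45.5], [46.4, 40.2]] circle outer top [[35.6 -3. ]] left/right [[  6.  -36.4]
 [ 16.2  29.6]]
gear disc near edge, left, right [[-26.5  -0.4]
 [  5.5 -28. ]
 [  5.5  27.6]]
```

Request:
apply_moves(xyz=[[0.12, -0.25, 1], [0.12, -0.25, 2.3], [0.12, -0.25, 3.5], [0.12, -0.25, 4.2], [0.12, -0.25, 4.2]], twist=[[0, 0, 0], [0, 0, 0], [0, 0, 0], [0, 0, 0], [0, 0, 0]], jaw=[50, 50, 50, 50, 50])

```text
clock: 22.25
position: [0.4692, -0.2932, 0.024]
tool_rot: [0.367, -3.118, -0.002]
ft_force: [-0.3, 0.1, 0.2]
width: 0.0562
grip_force: 37.6
```

Request:
apply_moves(xyz=[[0, 0, 0.05], [0, 0, 0.1], [0, 0, 0.15], [0, 0, 0.15]], twist=[[0, 0, 0], [0, 0, 0], [0, 0, 0], [0, 0, 0]], jaw=[50, 50, 50, 50])

```text
clock: 22.65
position: [0.4698, -0.2939, 0.0242]
tool_rot: [-0.366, 3.12, -0.0]
ft_force: [1.3, -0.9, -1.3]
width: 0.0562
grip_force: 37.6
```

Request:
apply_moves(xyz=[[0, 0, 0.05], [0, 0, 0.1], [0, 0, 0.1]], twist=[[0, 0, 0], [0, 0, 0], [0, 0, 0]], jaw=[50, 50, 50])

```text
clock: 22.95
position: [0.4697, -0.2939, 0.023]
tool_rot: [-0.367, 3.12, -0.0]
ft_force: [0.3, 0.4, 0.6]
width: 0.0562
grip_force: 37.8
```

Request:
apply_moves(xyz=[[0, 0, 0.04], [0, 0, 0.08], [0, 0, 0.08]], twist=[[0, 0, 0], [0, 0, 0], [0, 0, 0]], jaw=[50, 50, 50])

```text
clock: 23.25
position: [0.4697, -0.2938, 0.0229]
tool_rot: [-0.367, 3.12, -0.001]
ft_force: [-1.7, -0.0, 11.7]
width: 0.056
grip_force: 38.7
```

Request:
apply_moves(xyz=[[0, 0, 0], [0, 0, 0], [0, 0, 0], [0, 0, 0], [0, 0, 0]], twist=[[0, 0, 0], [0, 0, 0], [0, 0, 0], [0, 0, 0], [0, 0, 0]], jaw=[70, 80, 90, 100, 100])

```text
clock: 23.75
position: [0.4696, -0.2938, 0.022]
tool_rot: [0.367, -3.12, -0.0]
ft_force: [0.5, -0.3, 0.6]
width: 0.0855
grip_force: 0.0
```

Request:
apply_moves(xyz=[[0, 0, -3], [0, 0, -7], [0, 0, -11], [0, 0, -12], [0, 0, -12]], twist=[[0, 0, 0], [0, 0, 0], [0, 0, 0], [0, 0, 0], [0, 0, 0]], jaw=[100, 100, 100, 100, 100])

```text
clock: 24.25
position: [0.4702, -0.2944, 0.1436]
tool_rot: [-0.365, 3.118, -0.003]
ft_force: [-0.0, -0.4, -1.2]
width: 0.0853
grip_force: 0.0
```

```bash
python3 look.py w12; python3 - <<'E'
from h import *
s,c=pickle.load(open("w12.pkl","rb"))
x,y=proj(c,np.array([.4695,-.294,.004]),s).astype(int); print(x,y)
cv2.imwrite("pics/w12c.png",cv2.resize(c["frame"][y-70:y+60,x-70:x+70],None,fx=5,fy=4.6,interpolation=cv2.INTER_CUBIC))
E
python3 go.py .605 -.280 .14 90
```

```text
[ 0.4695 -0.2942  0.1422] z-axis [ 7.e-04 -8.e-04 -1.e+00] speed 0.032
255 187
xyz cm [-13.55  -1.79   0.12] twist [ 0.  -0.  13.4] cur y 103.4 j7 1.71 t 24.35 w 0.0855 g 0.0 F [ 0.5 -0.2 -0.5]
```

View pics/w12c.png

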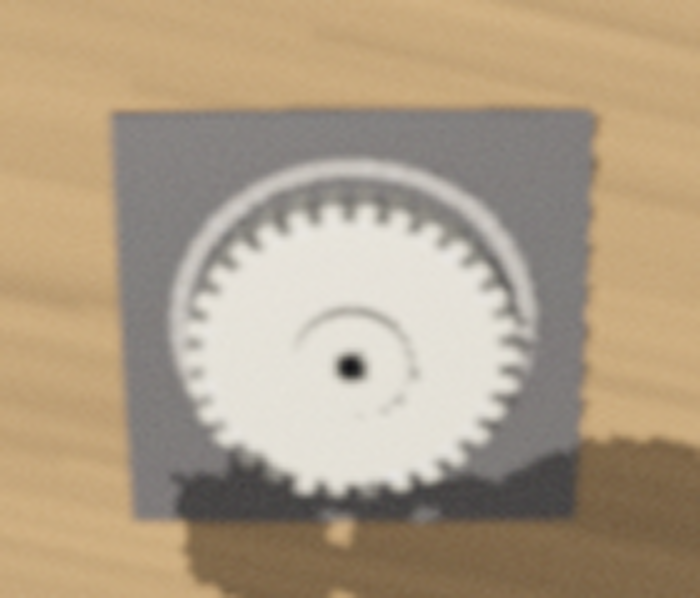

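```bash
python3 - <<'E'
from h import *
s,c=pickle.load(open("w12.pkl","rb")); T=pose(s)
f=lambda p,z:((plane(c,np.array(p)/[5,4.6]+[185-.4,117-.4],z,s)-T[:2,3])@T[:2,:2]*1000)
b=f([(112,113),(596,110),(134,519),(574,518)],.004); e=f([(350,367)],.030); d=f([(186,345),(526,345),(352,203),(350,499)],.024)
print(b.round(1).tolist(),b.mean(0)); print("bore",e,"disc",d.round(1).tolist()); print("circle",f([(168,330),(538,330),(352,158)],.004).round(1).tolist())
E
```

```text
[[43.8, -43.5], [44.5, 43.8], [-42.9, -43.1], [-42.6, 43.6]] [0.69876596 0.16745754]
bore [[ 0.04067881 -0.60515827]] disc [[2.4, -29.0], [2.4, 29.9], [29.5, -0.3], [-29.1, -0.6]]
circle [[-0.7, -34.6], [-0.6, 34.6], [34.5, -0.3]]
```

The large gear is centred within about 0.6 mm. Next is the small gear.

Request:
apply_moves(xyz=[[-4, -0.5, 0], [-8, -1, 0], [-11.5, -1.5, 0], [-13.5, -1.8, 0.5], [-13.5, -1.8, 0.5]], twist=[[0, 0, 4], [0, 0, 8], [0, 0, 12], [0, 0, 15.4], [0, 0, 15.4]], jaw=[85, 85, 85, 85, 85])

```text
clock: 24.85
position: [0.6073, -0.2779, 0.1343]
tool_rot: [-0.053, -3.14, -0.003]
ft_force: [-0.5, -0.2, -0.9]
width: 0.0728
grip_force: 0.0
```

Request:
apply_moves(xyz=[[0, 0, 1], [0, 0, 2], [0, 0, 2]], twist=[[0, 0, 0], [0, 0, 0], [0, 0, 0]], jaw=[85, 85, 85])

```text
clock: 25.15
position: [0.6029, -0.2802, 0.1147]
tool_rot: [-0.055, -3.137, -0.001]
ft_force: [-0.5, -0.0, -0.5]
width: 0.0726
grip_force: 0.0
```

```bash
python3 look.py w13; python3 - <<'E'
from disc import *
s,c=pickle.load(open("w13.pkl","rb")); x,y=proj(c,np.array([.604,-.28,.026]),s).astype(int); print(x,y)
disc(c,s,(x-40,x+40,y-40,y+40),.026)
cv2.imwrite("pics/w13c.png",cv2.resize(c["frame"][y-50:y+50,x-60:x+60],None,fx=5,fy=5,interpolation=cv2.INTER_CUBIC))
E
python3 go.py .604 -.280 .02 88
```

```text
[ 0.6035 -0.2803  0.1157] z-axis [-2.7e-03  6.0e-04 -1.0e+00] speed 0.02
255 206
disc in tool mm [ 3.6 -2.1] d 40.0 ellipse [ 3.5 -1.9] [33.9 37.7]
xyz cm [-0.    0.03  9.65] twist [ 0.  -0.1 -0. ] cur y 88.0 j7 1.45 t 25.25 w 0.0728 g 0.0 F [ 0.7  0.5 -0.1]
```

View pics/w13c.png

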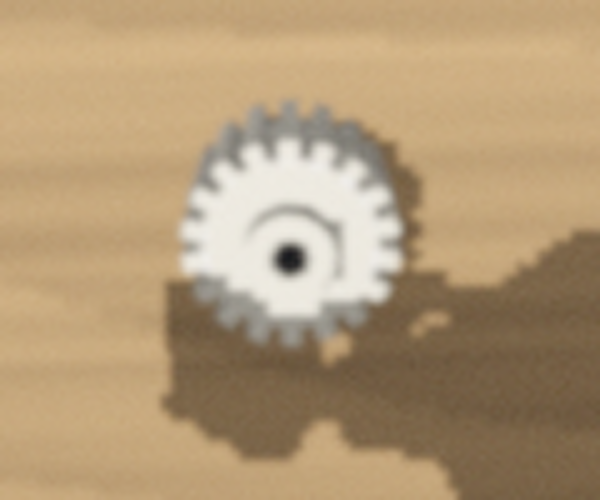

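The small white gear's toothed top is centred at crop (291,241), bore (289,259), about 1 mm from the jaw centre.

Request:
apply_moves(xyz=[[0.1, -0.1, 3], [0.1, -0.1, 6], [0.1, -0.1, 8], [0.1, -0.1, 9.4], [0.1, -0.1, 9.6]], twist=[[0, 0, 0], [0, 0, 0], [0, 0, 0], [0, 0, 0], [0, 0, 0]], jaw=[85, 85, 85, 85, 85])

```text
clock: 25.75
position: [0.6034, -0.2809, 0.0199]
tool_rot: [-0.055, -3.139, -0.001]
ft_force: [0.4, 0.5, -0.2]
width: 0.0729
grip_force: 0.0
```

Request:
apply_moves(xyz=[[0, 0, 0], [0, 0, 0], [0, 0, 0], [0, 0, 0], [0, 0, 0]], twist=[[0, 0, 0], [0, 0, 0], [0, 0, 0], [0, 0, 0], [0, 0, 0]], jaw=[60, 50, 25, 25, 25], force=30)

```text
clock: 26.25
position: [0.6048, -0.2812, 0.0225]
tool_rot: [0.055, 3.139, -0.001]
ft_force: [-0.6, 0.5, 6.5]
width: 0.0328
grip_force: 29.6
```

Request:
apply_moves(xyz=[[0, 0, -0.5], [0, 0, -3], [0, 0, -7], [0, 0, -10], [0, 0, -11]], twist=[[0, 0, 0], [0, 0, 0], [0, 0, 0], [0, 0, 0], [0, 0, 0]], jaw=[25, 25, 25, 25, 25])

```text
clock: 26.75
position: [0.6056, -0.2813, 0.1349]
tool_rot: [0.055, 3.137, -0.003]
ft_force: [0.6, 0.9, -0.2]
width: 0.0332
grip_force: 29.9
```

```bash
python3 go.py .608 .110 .13 88
```

```text
xyz cm [ 1.13 39.12  0.43] twist [-0.1  0.3 -0. ] cur y 88.0 j7 1.46 t 26.75 w 0.0332 g 29.9 F [ 0.6  0.9 -0.2]
```

Request:
apply_moves(xyz=[[0.1, 3, 0], [0.2, 7, 0], [0.3, 11.5, 0], [0.5, 16, 0], [0.6, 20.5, 0]], twist=[[0, 0, 0], [0, 0, 0], [0, 0, 0], [0, 0, 0], [0, 0, 0]], jaw=[25, 25, 25, 25, 25])

```text
clock: 27.25
position: [0.6047, -0.0744, 0.1308]
tool_rot: [-0.055, -3.141, -0.0]
ft_force: [0.7, 0.2, -0.4]
width: 0.0332
grip_force: 29.9
```

```bash
python3 go.py .608 .110 .13 88
```

```text
xyz cm [ 0.32 18.44  0.08] twist [ 0. -0. -0.] cur y 88.0 j7 1.12 t 27.25 w 0.0332 g 29.9 F [ 0.7  0.2 -0.4]
```

Request:
apply_moves(xyz=[[0.1, 4.4, 0], [0.2, 8.8, 0], [0.3, 13.2, 0], [0.3, 16.8, 0], [0.3, 18.4, 0]], twist=[[0, 0, 0], [0, 0, 0], [0, 0, 0], [0, 0, 0], [0, 0, 0]], jaw=[25, 25, 25, 25, 25])

```text
clock: 27.75
position: [0.6082, 0.1128, 0.1311]
tool_rot: [0.047, 3.141, 0.003]
ft_force: [-1.5, 0.3, 0.1]
width: 0.0327
grip_force: 30.0
```

Request:
apply_moves(xyz=[[0, 0, 2], [0, 0, 4], [0, 0, 6], [0, 0, 6], [0, 0, 6]], twist=[[0, 0, 0], [0, 0, 0], [0, 0, 0], [0, 0, 0], [0, 0, 0]], jaw=[25, 25, 25, 25, 25])

```text
clock: 28.25
position: [0.6085, 0.1074, 0.071]
tool_rot: [-0.056, -3.14, 0.001]
ft_force: [0.0, 0.1, -0.4]
width: 0.0327
grip_force: 30.0
```

```bash
python3 look.py w14; python3 go.py .608 .110 .027 88; python3 - <<'E'
from mat import *
s,c=pickle.load(open("w14.pkl","rb"))
cv2.imwrite("pics/w14c.png",cv2.resize(c["frame"][130:330,170:340],None,fx=3,fy=3,interpolation=cv2.INTER_CUBIC))
mat(c,s,(170,345,130,195))
E
```

```text
[0.6089 0.1077 0.0716] z-axis [ 3.e-04 -1.e-04 -1.e+00] speed 0.013
xyz cm [0.13 0.21 4.5 ] twist [ 0.   0.1 -0. ] cur y 88.0 j7 0.79 t 28.35 w 0.0325 g 30.0 F [ 0.1  0.7 -0. ]
mat in tool mm [1.9 3.2] yaw -0.0 seen [86.8 29.7] world [0.6072 0.111 ]
```

View pics/w14c.png

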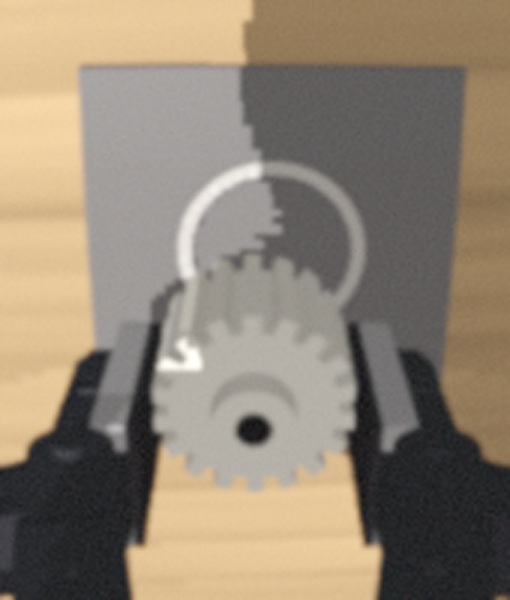

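```bash
python3 - <<'E'
from h import *
s,c=pickle.load(open("w14.pkl","rb")); T=pose(s); z=s["position"][2]
f=lambda p,z:((plane(c,np.array(p)/3+[170-.3,130-.3],z,s)-T[:2,3])@T[:2,:2]*1000).round(1).tolist()
print("bore",f([(253,430)],z+.0095),"disc",f([(152,395),(356,395),(254,490),(254,318)],z+.0035),"mat",f([(80,67),(466,67)],.004),"circle",f([(270,161),(177,245),(366,245)],.004))
E
```

```text
bore [[2.5, -1.0]] disc [[5.1, -17.2], [5.1, 15.5], [-13.8, -0.8], [19.0, -0.8]] mat [[45.8, -39.6], [46.0, 46.8]] circle [[23.8, 2.8], [3.4, -18.8], [3.4, 25.5]]
```

Request:
apply_moves(xyz=[[0.06, 0.41, 1], [0.06, 0.41, 2.3], [0.06, 0.41, 3.5], [0.06, 0.41, 4.1], [0.06, 0.41, 4.1]], twist=[[0, 0, 0], [0, 0, 0], [0, 0, 0], [0, 0, 0], [0, 0, 0]], jaw=[25, 25, 25, 25, 25])

```text
clock: 28.85
position: [0.6074, 0.1122, 0.0286]
tool_rot: [-0.054, -3.139, 0.001]
ft_force: [0.1, -0.2, -0.8]
width: 0.0328
grip_force: 30.0
```

Request:
apply_moves(xyz=[[0, 0, 0.05], [0, 0, 0.1], [0, 0, 0.15], [0, 0, 0.15]], twist=[[0, 0, 0], [0, 0, 0], [0, 0, 0], [0, 0, 0]], jaw=[25, 25, 25, 25])

```text
clock: 29.25
position: [0.6084, 0.1122, 0.0289]
tool_rot: [0.055, 3.141, 0.0]
ft_force: [0.1, -0.0, 0.4]
width: 0.0326
grip_force: 30.0
```

Request:
apply_moves(xyz=[[0, 0, 0.05], [0, 0, 0.1], [0, 0, 0.1]], twist=[[0, 0, 0], [0, 0, 0], [0, 0, 0]], jaw=[25, 25, 25])

```text
clock: 29.55
position: [0.6082, 0.1122, 0.0276]
tool_rot: [-0.055, -3.141, 0.0]
ft_force: [-0.1, -0.2, -0.7]
width: 0.0327
grip_force: 30.0
```

Request:
apply_moves(xyz=[[0, 0, 0.05], [0, 0, 0.1], [0, 0, 0.1]], twist=[[0, 0, 0], [0, 0, 0], [0, 0, 0]], jaw=[25, 25, 25])

```text
clock: 29.85
position: [0.6082, 0.1123, 0.0265]
tool_rot: [0.055, 3.141, 0.0]
ft_force: [-0.7, 0.3, -0.1]
width: 0.0331
grip_force: 30.0
```

Request:
apply_moves(xyz=[[0, 0, 0.04], [0, 0, 0.06], [0, 0, 0.06]], twist=[[0, 0, 0], [0, 0, 0], [0, 0, 0]], jaw=[25, 25, 25])

```text
clock: 30.15
position: [0.6082, 0.1123, 0.0265]
tool_rot: [0.055, 3.141, -0.0]
ft_force: [-1.5, -0.4, 5.5]
width: 0.0328
grip_force: 30.4
```

Contact. I'll release, raise and check.

Request:
apply_moves(xyz=[[0, 0, 0], [0, 0, 0], [0, 0, 0], [0, 0, 0], [0, 0, 0]], twist=[[0, 0, 0], [0, 0, 0], [0, 0, 0], [0, 0, 0], [0, 0, 0]], jaw=[45, 55, 65, 75, 85])

```text
clock: 30.65
position: [0.6082, 0.1123, 0.0259]
tool_rot: [-0.055, -3.141, 0.0]
ft_force: [0.1, -0.3, 0.0]
width: 0.0723
grip_force: 0.0
```

Request:
apply_moves(xyz=[[0, 0, -3], [0, 0, -7], [0, 0, -11], [0, 0, -12], [0, 0, -12]], twist=[[0, 0, 0], [0, 0, 0], [0, 0, 0], [0, 0, 0], [0, 0, 0]], jaw=[85, 85, 85, 85, 85])

```text
clock: 31.15
position: [0.6092, 0.1123, 0.1478]
tool_rot: [0.055, 3.138, 0.001]
ft_force: [-0.7, -0.2, -0.7]
width: 0.0726
grip_force: 0.0
```

```bash
python3 look.py w15; python3 - <<'E'
from h import *
from cell import viewer
s,c=pickle.load(open("w15.pkl","rb"))
x,y=proj(c,np.array([.6075,.1115,.004]),s).astype(int); print(x,y)
A=cv2.resize(c["frame"][y-70:y+60,x-70:x+70],None,fx=4,fy=4,interpolation=cv2.INTER_CUBIC)
cv2.imwrite("pics/w15c.png",A); print(A.shape)
E
```

```text
[0.6083 0.112  0.1462] z-axis [ 1.1e-03 -1.0e-04 -1.0e+00] speed 0.033
254 185
(520, 560, 3)
```

View pics/w15c.png

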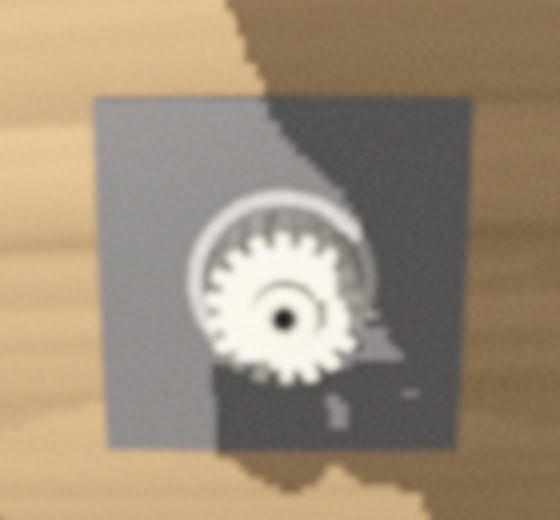

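```bash
python3 - <<'E'
from h import *
s,c=pickle.load(open("w15.pkl","rb")); T=pose(s)
f=lambda p,z:((plane(c,np.array(p)/4+[184-.4,115-.4],z,s)-T[:2,3])@T[:2,:2]*1000)
b=f([(94,97),(472,99),(108,449),(457,449)],.004); print(b.mean(0),b.round(1).tolist()); print("bore",f([(284,319)],.036),"disc",f([(204,310),(360,310),(284,232),(284,385)],.030).round(1).tolist())
E
```

```text
[ 1.34512556 -0.77907355] [[45.1, -43.9], [44.7, 42.5], [-42.2, -44.3], [-42.2, 42.7]]
bore [[ 2.18911967 -0.53858762]] disc [[2.3, -17.7], [2.3, 15.8], [19.5, -0.5], [-14.9, -0.5]]
```

```bash
python3 - <<'E'
from h import *
s,c=pickle.load(open("w15.pkl","rb")); T=pose(s)
fr=c["frame"].max(2).astype(int)
for r in range(158,178):
    q=((plane(c,[(255,r)],.004,s)-T[:2,3])@T[:2,:2]*1000)[0]
    print(r,round(q[0]-1.35,1),fr[r,246:266:2].tolist())
s,c=pickle.load(open("w9.pkl","rb")); T=pose(s); fr=c["frame"].max(2).astype(int); print("motor")
for r in range(150,170):
    q=((plane(c,[(255,r)],.004,s)-T[:2,3])@T[:2,:2]*1000)[0]
    print(r,round(q[0]-2.88,1),fr[r,240:270:4].tolist())
E
```

```text
158 25.6 [151, 150, 149, 150, 151, 150, 152, 150, 146, 120]
159 24.7 [152, 153, 149, 148, 149, 149, 150, 150, 147, 134]
160 23.7 [153, 150, 149, 150, 152, 148, 151, 151, 149, 144]
161 22.8 [150, 151, 154, 153, 156, 156, 147, 147, 147, 145]
162 21.8 [150, 165, 173, 180, 184, 180, 164, 160, 152, 148]
163 20.9 [171, 192, 204, 211, 214, 213, 201, 188, 173, 154]
164 19.9 [201, 218, 221, 222, 223, 223, 219, 214, 202, 182]
165 19.0 [217, 222, 218, 216, 214, 220, 218, 221, 220, 209]
166 18.0 [217, 208, 200, 190, 186, 190, 194, 206, 217, 220]
167 17.1 [198, 180, 167, 155, 160, 160, 163, 180, 195, 216]
168 16.1 [174, 165, 150, 137, 160, 155, 152, 156, 163, 194]
169 15.2 [160, 167, 143, 135, 159, 156, 155, 155, 145, 165]
170 14.2 [156, 168, 147, 137, 160, 157, 152, 152, 144, 145]
171 13.3 [155, 167, 144, 149, 161, 154, 147, 148, 136, 137]
172 12.3 [153, 167, 143, 158, 178, 161, 149, 156, 143, 145]
173 11.4 [156, 180, 151, 178, 216, 187, 155, 181, 161, 147]
174 10.4 [178, 215, 173, 193, 240, 208, 170, 219, 194, 149]
175 9.4 [204, 241, 198, 201, 246, 218, 186, 240, 220, 155]
176 8.5 [207, 247, 21
[... 330 characters left out ...]
55 23.8 [137, 134, 138, 136, 131, 135, 135, 135]
156 22.8 [127, 129, 125, 120, 119, 121, 118, 122]
157 21.8 [106, 107, 104, 100, 99, 100, 99, 102]
158 20.8 [96, 93, 96, 91, 93, 95, 96, 91]
159 19.8 [108, 106, 109, 107, 106, 106, 104, 107]
160 18.8 [112, 112, 115, 115, 113, 118, 117, 119]
161 17.8 [103, 96, 102, 101, 102, 112, 116, 115]
162 16.8 [71, 71, 73, 74, 80, 85, 85, 87]
163 15.8 [55, 55, 49, 57, 56, 56, 54, 56]
164 14.8 [53, 54, 52, 54, 52, 50, 52, 57]
165 13.8 [73, 74, 71, 68, 70, 74, 72, 69]
166 12.8 [105, 106, 102, 99, 99, 100, 98, 98]
167 11.8 [126, 128, 124, 123, 123, 123, 121, 120]
168 10.8 [135, 137, 135, 137, 134, 135, 136, 134]
169 9.8 [138, 143, 139, 140, 140, 141, 143, 143]
```

The motor's base gap is 2.2 mm against the 2 mm expected, so it is centred. The small gear is about 1.3 mm forward of its circle, so I'll regrip it and shift it back.

Request:
apply_moves(xyz=[[0, 0, 4], [0, 0, 8], [0, 0, 10.5], [0, 0, 11.8], [0, 0, 12]], twist=[[0, 0, 0], [0, 0, 0], [0, 0, 0], [0, 0, 0], [0, 0, 0]], jaw=[85, 85, 85, 85, 85])

```text
clock: 31.75
position: [0.6067, 0.1122, 0.0234]
tool_rot: [-0.053, -3.137, 0.002]
ft_force: [0.1, -1.0, 0.4]
width: 0.0726
grip_force: 0.0
```

Request:
apply_moves(xyz=[[0, 0, 0], [0, 0, 0], [0, 0, 0], [0, 0, 0], [0, 0, 0]], twist=[[0, 0, 0], [0, 0, 0], [0, 0, 0], [0, 0, 0], [0, 0, 0]], jaw=[70, 50, 25, 25, 25])

```text
clock: 32.25
position: [0.6089, 0.1123, 0.0274]
tool_rot: [0.055, 3.139, 0.001]
ft_force: [-1.2, -0.3, 6.5]
width: 0.0326
grip_force: 29.8
```

Request:
apply_moves(xyz=[[0, 0, -0.3], [0, 0, -0.4], [-0.13, 0, -0.4], [-0.13, 0, -0.4], [-0.13, 0, -0.4]], twist=[[0, 0, 0], [0, 0, 0], [0, 0, 0], [0, 0, 0], [0, 0, 0]], jaw=[25, 25, 25, 25, 25])

```text
clock: 32.75
position: [0.6095, 0.1122, 0.0299]
tool_rot: [-0.055, -3.141, 0.0]
ft_force: [0.7, 0.4, 0.1]
width: 0.0326
grip_force: 29.8
```

Request:
apply_moves(xyz=[[0, 0, 0.1], [0, 0, 0.2], [0, 0, 0.25], [0, 0, 0.25], [0, 0, 0.25]], twist=[[0, 0, 0], [0, 0, 0], [0, 0, 0], [0, 0, 0], [0, 0, 0]], jaw=[25, 25, 25, 25, 25])

```text
clock: 33.25
position: [0.6094, 0.1122, 0.0275]
tool_rot: [-0.055, -3.141, 0.0]
ft_force: [-0.8, -0.1, 0.2]
width: 0.0328
grip_force: 30.0
```

Request:
apply_moves(xyz=[[0, 0, 0.04], [0, 0, 0.06], [0, 0, 0.06]], twist=[[0, 0, 0], [0, 0, 0], [0, 0, 0]], jaw=[25, 25, 25])

```text
clock: 33.55
position: [0.6094, 0.1122, 0.0274]
tool_rot: [0.055, 3.141, -0.0]
ft_force: [-2.9, -1.5, 7.5]
width: 0.0329
grip_force: 30.4
```

Request:
apply_moves(xyz=[[0, 0, 0], [0, 0, 0], [0, 0, 0], [0, 0, 0], [0, 0, 0]], twist=[[0, 0, 0], [0, 0, 0], [0, 0, 0], [0, 0, 0], [0, 0, 0]], jaw=[45, 55, 65, 75, 85])

```text
clock: 34.05
position: [0.6095, 0.1122, 0.0268]
tool_rot: [-0.055, -3.141, 0.0]
ft_force: [-0.4, 0.6, -0.0]
width: 0.0726
grip_force: 0.0
```

Request:
apply_moves(xyz=[[0, 0, -3], [0, 0, -7], [0, 0, -11], [0, 0, -12], [0, 0, -12]], twist=[[0, 0, 0], [0, 0, 0], [0, 0, 0], [0, 0, 0], [0, 0, 0]], jaw=[85, 85, 85, 85, 85])

```text
clock: 34.55
position: [0.6105, 0.1123, 0.1487]
tool_rot: [0.055, 3.138, 0.001]
ft_force: [-0.9, -0.1, -1.6]
width: 0.0728
grip_force: 0.0
```

```bash
python3 look.py w16; python3 - <<'E'
from h import *
s,c=pickle.load(open("w16.pkl","rb")); T=pose(s)
F=lambda p,z:((plane(c,p,z,s)-T[:2,3])@T[:2,:2]*1000)
hsv=cv2.cvtColor(c["frame"],cv2.COLOR_BGR2HSV); w=np.zeros(hsv.shape[:2],bool); w[125:245,190:320]=1
k=max(blobs((hsv[...,1]<60)&w,500),key=len); Q=F(k,.004); print("mat",rect(Q/1000))
x,y=proj(c,np.array([.608,.1115,.036]),s).astype(int); g=c["frame"].max(2).astype(int)
# bore: darkest pixel cluster
P=255-g[y-8:y+9,x-8:x+9]; P=np.where(P>90,P,0); yy,xx=np.mgrid[y-8:y+9,x-8:x+9]
print("bore",F([((P*xx).sum()/P.sum(),(P*yy).sum()/P.sum())],.036), (P>0).sum())
f=c["frame"].max(2).astype(int)
for r in range(156,172): print(r,F([(255,r)],.004)[0].round(1)[0],f[r,248:264:3].tolist())
E
```

```text
[0.6097 0.1119 0.1471] z-axis [ 1.1e-03 -1.0e-04 -1.0e+00] speed 0.033
mat (array([ 0.00286405, -0.00108113]), array([87. , 86.9]), 0.06578824669122696)
bore [[ 3.00642161 -0.62079805]] 24
156 28.6 [150, 152, 150, 151, 133, 86]
157 27.7 [153, 148, 149, 151, 136, 90]
158 26.8 [150, 149, 149, 151, 145, 102]
159 25.8 [153, 152, 150, 151, 149, 102]
160 24.9 [157, 161, 169, 164, 151, 119]
161 23.9 [179, 192, 201, 195, 171, 142]
162 23.0 [207, 214, 217, 215, 204, 180]
163 22.0 [219, 218, 217, 219, 220, 206]
164 21.1 [216, 203, 192, 202, 216, 221]
165 20.1 [193, 171, 166, 171, 195, 214]
166 19.2 [165, 149, 158, 151, 165, 193]
167 18.2 [162, 148, 160, 150, 150, 165]
168 17.3 [166, 143, 162, 149, 152, 142]
169 16.3 [166, 139, 162, 144, 153, 128]
170 15.4 [168, 141, 164, 145, 152, 128]
171 14.4 [167, 147, 190, 152, 158, 138]
```

```bash
python3 -c "
from cell import order; print(order.close_job())"
```

```text
the job is handed in; nothing more can be done
None
```

The job is handed in at about 35 s: both gears, the fan and the motor sit on their mats, each centred within about 1 mm by my wrist-camera measurements, the fan and motor squared up, and the adapter and tape untouched; I viewed 17 pictures, over the limit of 14.

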